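# Clear the stacked setting tools into their nests

### The job

Four things were left stacked on the bench. Take the stack apart from the top down, one thing at a time, and set each upright and flat on the floor of its own cork-lined wooden nest: the vial in the small round nest, the brass cube in the small square one, the flat tin in the large round one and the steel block in the large square one. Set them down gently, without dropping or tipping any, and leave all four lying free inside the rims.

Things in the scene. Friction and masses are not known exactly. Their poses are not given: they have to be found in the camera images.
- vial: top of the stack: upright amber vial with black screw cap, body 25 mm in diameter and 48 mm high below the cap, 60 mm high over all (grip the body, not the cap), about 45 g; origin at the centre of its underside, z up
- cube: under the vial: brass-coloured doming cube with round hollows in its top, 45 x 45 mm, 45 mm high, about 0.62 kg; origin at the centre of its underside, x and y square to its sides, z up
- tin: under the cube: flat round white tin with a green top disc, 59 mm in diameter, 24 mm high, about 0.14 kg; origin at the centre of its underside, z up
- block: bottom of the stack, lying on the bench: flat square steel bench block, 68 x 68 mm, 20 mm high, about 0.74 kg; origin at the centre of its underside, x and y square to its sides, z up. Keep clear of the open organiser's raised lid (0.18 m high, x 0.60 to 0.68, y -0.09 to 0.19) and the black tool box (0.235 m high, x over 0.64, y -0.55 to -0.21); hand tools lie about, none over 50 mm high
- nest_small_round: round nest of dark wood lined with cork, fixed to the bench: place of the vial. Recess 43 mm in diameter, rim 7 mm wide (57 mm outside); the rim's top is 9 mm and the recess floor 3 mm above the bench. Origin on the bench under its centre
- nest_small_square: square nest of dark wood lined with cork, fixed to the bench: place of the cube. Recess 62 x 62 mm, rim 7 mm wide (76 mm outside); the rim's top is 9 mm and the recess floor 3 mm above the bench. Origin on the bench under its centre, x and y square to its sides
- nest_large_round: round nest of dark wood lined with cork, fixed to the bench: place of the tin. Recess 75 mm in diameter, rim 7 mm wide (89 mm outside); the rim's top is 9 mm and the recess floor 3 mm above the bench. Origin on the bench under its centre
- nest_large_square: square nest of dark wood lined with cork, fixed to the bench: place of the steel block. Recess 84 x 84 mm, rim 7 mm wide (98 mm outside); the rim's top is 9 mm and the recess floor 3 mm above the bench. Origin on the bench under its centre, x and y square to its sides
There are look-alikes about, which are no part of the job. What is shaped like the nest_small_square but blue or white is not meant.

How it is judged:
By the outcome, as a careful person would: the job done as asked, in the order asked, and still so for the second after the job is handed in, with the robot touching nothing.
It also fails if it takes over 141 s, if anything falls off the work surface, if the arm or the gripper's body presses on something with over 40 N, if the wrist force passes 120 N, or if a joint passes its speed limit or range.

### The arm

A 7-joint arm with a two-finger parallel gripper is mounted at the origin on a cart in front of the work surface, level with it; the furniture and walls round the work are solid. World frame = base frame: x ahead of the robot, y to its left, z up, the work surface at z = 0. Lengths are in mm, angles in degrees, forces in N, time in s.
With the tool pointing down it reaches from about 425 to 875 mm from the base axis. Payload 8.4 kg.
Tool frame: the origin (TCP) lies at the very end of the fingers, on their centre line; the grasp point (between the pads) lies 19 mm behind it; z points along the fingers, y is the line along which they close (so a half turn about z gives the same grasp; the last joint's range is limited). The gripper opens to 87 mm and grips with 3 to 60 N. Pads are 19 mm wide; open, the fingers measure 117 mm over their backs; the gripper's body (75 mm by 190 mm) begins 51 mm behind the grasp point.
Start: joints at [67.769, 19.091, 2.286, 83.961, -0.768, 76.965, -3.352], TCP at [185.099, -623.057, 193.346] pointing down, gripper open.
Joint ranges: [-147.57, 147.57], [-21.85, 119.76], [-74.77, 79.35], [14.55, 137.4], [-85.83, 265.84], [4.83, 119.75], [-152.11, 152.11]. Speed limits (degrees/s): [127.2, 127.2, 159.86, 159.86, 180, 180, 180].

### API

Orientations are given as a 3x3 rotation matrix whose columns are the frame's x, y, z axes.
In Python, from cell import robot, optics gives the robot as it stands.
- The arm moves only by the tool jog_arm, never from a script. Its argument "steps" is a list of rows, each a list of 7 numbers: the shift along the tool's x, y, z in mm, then the turn, a rotation vector about the tool's x, y, z in degrees, then the opening, from 0 (shut) to 1 (fully open). A call has exactly 8 rows; each row is the pose to reach, as a shift and turn from the pose commanded when the call began, along the tool's axes at that moment; what a row does not reach only later rows make up. A row lasts 1/12 s, in which the tool goes at most 41.7 mm and 7.16 degrees, less where a joint would pass 70% of its speed; a pose out of reach is approached as far as the arm can. A call with a gripper value outside its range is refused whole. The fingers move at their own pace and stop on an object; "newtons" is the grip in N (left out, the last holds). Time passes only in rows, so rows that repeat a pose let the fingers close, or fill a call up. It gives the time, the measured TCP pose, the force, the opening and the grip force at its end, in the units of the state.
- robot.get_state(): the state, without advancing time (a new reading comes with each control period).
- optics.get_image(name): name is "side" or "top" or "wrist"; returns the picture (400x640x3 uint8, blue, green, red); there is no depth.
- optics.get_calibration(name): a dict with "camera_matrix" (3x3 intrinsics, pixels), "T" (4x4, takes a point from camera to world coordinates). Camera axes: x right, y down, z forward; pixel columns grow to the right and rows downward; lengths in mm; the calibration is good to about 2 mm. A picture is of the moment at which its call begins: read the wrist's pose just before it. get_calibration takes no time and is no camera call; for the wrist camera it gives the pose at the moment of the call.
- robot.hand_in(): hands the job in; it is judged then, once.
The state is a dict: "time": time; "joint_pos": joint angles; "qvel": joint speeds; "tau": joint torques, N m; "position": TCP position; "tool_rot": TCP orientation; "ft_force": force on the tool from outside, world axes, zero at the start; "wrist_torque": the same for the moment, N m; "opening": finger opening in mm; "finger_force": force on a finger pad.
Only numpy, scipy, OpenCV 4.12 (cv2) and the standard library are available. Lean on these libraries where they do the work, as an engineer would, in place of code of your own. Each camera call takes 0.05 s, during which the arm holds its last target. There are 200 camera calls.

## Working session

There is one attempt and no reset: what is moved stays moved. The work goes in short steps, Python scripts to look and compute and a tool call to move; the robot and the scene stay as the last step left them, time stands still between calls to the robot, and variables do not carry over. Pictures are saved under pics/ and viewed, at most 14 in all, crops included, and the job is handed in when it is done.

Besides the shell and the picture viewer there is one more tool, called after "Call:" in YAML: its name, and indented under it one key for each argument. jog_arm: Moves the arm, as the interface text tells. Its arguments: {"type":"object","properties":{"steps":{"type":"array"},"newtons":{"type":"number"}},"required":["steps"]}

```bash
mkdir -p pics; ls; cat > h.py <<'E'
import numpy as np, cv2
from cell import robot, optics
def proj(name,P,c=None):
    c=c or optics.get_calibration(name);K=np.array(c['camera_matrix']);T=np.linalg.inv(np.array(c['T']))
    p=np.atleast_2d(P)@T[:3,:3].T+T[:3,3];q=p@K.T;return q[:,:2]/q[:,2:]
def ray(name,uv,z,c=None):
    c=c or optics.get_calibration(name);K=np.array(c['camera_matrix']);T=np.array(c['T'])
    uv=np.atleast_2d(uv);d=np.c_[uv,np.ones(len(uv))]@np.linalg.inv(K).T@T[:3,:3].T
    o=T[:3,3];return o+d*((z-o[2])/d[:,2])[:,None]
E
python3 - <<'E'
from h import *
np.set_printoptions(precision=2,suppress=True)
s=robot.get_state();print(s)
for n in('top','side'):
    im=optics.get_image(n);cv2.imwrite(f'pics/{n}0.png',im);c=optics.get_calibration(n);print(n,np.array(c['camera_matrix']),np.array(c['T']))
E
```

```text
pics
{'time': 0.0, 'joint_pos': array([67.77, 19.13,  2.28, 84.01, -0.77, 76.97, -3.35]), 'qvel': array([-0.01, -0.07, -0.02, -0.04,  0.04, -0.01,  0.01]), 'tau': array([ -0.  , -65.64,   1.34, -40.38,  -0.06,   0.05,   0.  ]), 'position': array([ 184.95, -622.58,  192.47]), 'tool_rot': array([[ 0.96,  0.28, -0.  ],
       [ 0.28, -0.96,  0.  ],
       [-0.  , -0.  , -1.  ]]), 'ft_force': array([-0.83,  0.57, -0.15]), 'wrist_torque': array([-0.05,  0.03,  0.04]), 'finger_force': 0.0, 'opening': 86.8574461716323}
top [[431.    0.  317.7]
 [  0.  431.  194.4]
 [  0.    0.    1. ]] [[   0.     -1.      0.09  476.59]
 [  -1.     -0.01   -0.02  -64.58]
 [   0.02   -0.09   -1.   1430.  ]
 [   0.      0.      0.      1.  ]]
side [[497.1    0.   309.68]
 [  0.   497.1  195.02]
 [  0.     0.     1.  ]] [[  -0.99   -0.09    0.1   430.09]
 [  -0.14    0.53   -0.84 1172.16]
 [   0.02   -0.84   -0.54  908.15]
 [   0.      0.      0.      1.  ]]
```

View pics/top0.png

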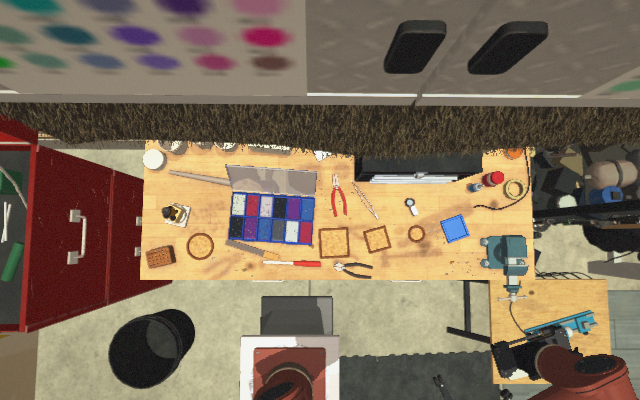

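View pics/side0.png

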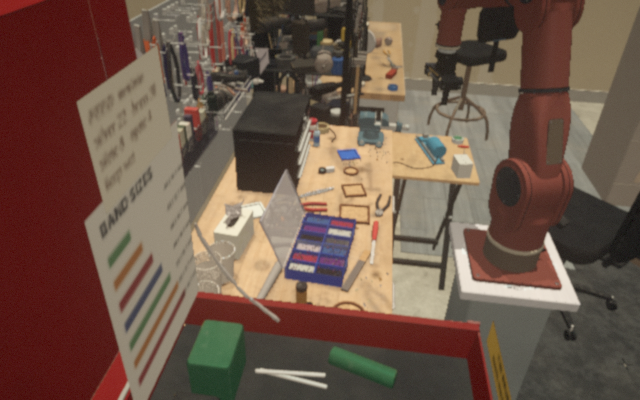

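The top view shows the stack at about (176,213) and the nests: large round (200,246), large square (334,242), small square (376,238), small round (416,233). The blue square at (455,228) is a decoy. In the side view the stack is mostly hidden, apart from the vial near (301,290). I'll enlarge the top view next.

```bash
python3 - <<'E'
from h import *
im=cv2.imread('pics/top0.png')
a=cv2.resize(im[185:270,140:240],None,fx=6,fy=6,interpolation=cv2.INTER_CUBIC)
b=cv2.resize(im[215:265,310:435],None,fx=6,fy=6,interpolation=cv2.INTER_CUBIC)
cv2.imwrite('pics/a.png',a);cv2.imwrite('pics/b.png',b)
np.set_printoptions(precision=1,suppress=True)
print(ray('top',[(200,246),(334,242),(376,238),(416,233),(176,213),(513,189)],5))
print(proj('wrist',[[185,-623,0]]), np.array(optics.get_calibration('wrist')['T']),robot.get_state()['position'],optics.get_calibration('wrist')['camera_matrix'])
E
```

```text
[[ 438.1  294.3    5. ]
 [ 452.5 -144.1    5. ]
 [ 466.  -282.7    5. ]
 [ 482.9 -415.5    5. ]
 [ 545.7  375.9    5. ]
 [ 631.  -744.7    5. ]]
[[319.8 170.4]] [[   0.3   -0.9   -0.3  259.5]
 [  -1.    -0.3   -0.1 -601.9]
 [  -0.     0.3   -1.   385. ]
 [   0.     0.     0.     1. ]] [ 185.  -622.6  192.5] [[348.4   0.  320.3]
 [  0.  348.4 200.4]
 [  0.    0.    1. ]]
```

View pics/a.png

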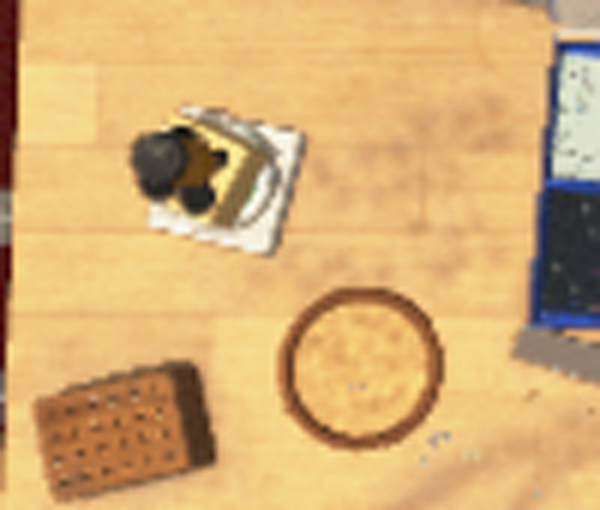

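View pics/b.png

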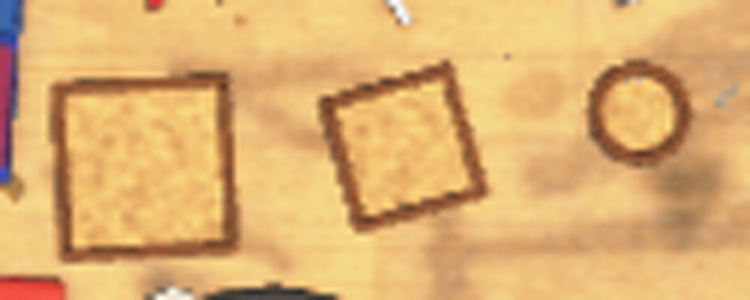

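The enlarged crops show the nests clearly. Large round is centred at crop (361,368); the square nests' outer corners and the small round at (639,112) are also readable. The block corners are near (305,130), (275,253), (150,222) and (190,105).

```bash
cat >> h.py <<'E'
def yaw(): R=robot.get_state()['tool_rot'];return np.degrees(np.arctan2(R[1,0],R[0,0]))
def plan(x,y,z,psi):
    "print shift/turn from the measured pose to a tool-down pose"
    s=robot.get_state();p=s['position'];R=s['tool_rot']
    a=np.radians(psi);c,n=np.cos(a),np.sin(a);G=np.array([[c,n,0],[n,-c,0],[0,0,-1.]])
    from scipy.spatial.transform import Rotation as Ro
    print('yaw',yaw().round(2),'shift',(R.T@(np.array([x,y,z])-p)).round(1),'turn',np.degrees(Ro.from_matrix(R.T@G).as_rotvec()).round(1))
E
python3 - <<'E'
from h import *
np.set_printoptions(precision=1,suppress=True)
A=lambda l:(np.array(l,float)+.5)/6-.5+[140,185]
B=lambda l:(np.array(l,float)+.5)/6-.5+[310,215]
print('LR',ray('top',A([(361,368)]),9)[0])
for n,l in(('LS',[(52,85),(228,75),(238,248),(65,258)]),('SS',[(320,100),(449,64),(487,190),(360,228)])):
    q=ray('top',B(l),9);d=np.roll(q,-1,0)-q;ang=np.degrees(np.arctan2(d[:,1],d[:,0]))
    print(n,q.mean(0),np.hypot(d[:,0],d[:,1]),(ang)%90)
print('SR',ray('top',B([(639,112)]),9)[0])
q=ray('top',A([(305,130),(275,253),(150,222),(190,105)]),20);d=np.roll(q,-1,0)-q
print('block',q,q.mean(0),np.hypot(d[:,0],d[:,1]),np.degrees(np.arctan2(d[:,1],d[:,0]))%90)
print('cap',ray('top',A([(160,160)]),149))
plan(480,-420,330,40);plan(480,-420,330,18)
E
```

```text
LR [438.5 294.1   9. ]
LS [ 451.6 -143.5    9. ] [96.8 94.2 94.5 94.2] [3.4 3.1 3.4 4.5]
SS [ 463.4 -285.1    9. ] [73.9 71.6 72.9 72.8] [15.7 16.3 16.6 17.1]
SR [ 482.1 -414.8    9. ]
block [[567.2 325.3  20. ]
 [500.5 339.4  20. ]
 [516.9 407.1  20. ]
 [580.5 387.8  20. ]] [541.3 364.9  20. ] [68.2 69.8 66.4 64. ] [78.1 76.3 73.1 78. ]
cap [[543.7 360.2 149. ]]
yaw 16.54 shift [ 340.5 -110.4 -137.3] turn [ -0.1  -0.  -23.5]
yaw 16.54 shift [ 340.5 -110.4 -137.3] turn [-0.1  0.  -1.5]
```

Call:
jog_arm:
  steps:
    - [20,-6,-8,0,0,-1,1]
    - [58,-19,-24,0,0,-4,1]
    - [97,-32,-40,0,0,-7,1]
    - [136,-45,-56,0,0,-10,1]
    - [175,-58,-72,0,0,-13,1]
    - [214,-71,-88,0,0,-16,1]
    - [253,-82,-103,0,0,-18,1]
    - [290,-94,-117,0,0,-20,1]

```text
time: 0.77
position: [428.1, -455.2, 307.0]
tool_rot: [[0.802, 0.597, 0.0], [0.597, -0.802, -0.0], [0.0, 0.0, -1.0]]
ft_force: [0.6, -0.9, -0.0]
opening: 87.2
finger_force: 0.0
```

Call:
jog_arm:
  steps:
    - [30,-25,0,0,0,-4,1]
    - [61,-51,0,0,0,-9,1]
    - [92,-77,0,0,0,-13,1]
    - [123,-103,0,0,0,-18,1]
    - [153,-129,0,0,0,-22,1]
    - [184,-154,0,0,0,-26,1]
    - [214,-180,0,0,0,-31,1]
    - [244,-205,0,0,0,-35,1]

```text
time: 1.43
position: [500.4, -144.3, 306.2]
tool_rot: [[0.312, 0.95, -0.0], [0.95, -0.312, -0.0], [-0.0, 0.0, -1.0]]
ft_force: [1.1, -0.8, -0.1]
opening: 86.9
finger_force: 0.0
```

Call:
jog_arm:
  steps:
    - [39,-9,0,0,0,-4,1]
    - [78,-18,0,0,0,-9,1]
    - [117,-27,0,0,0,-13,1]
    - [156,-36,0,0,0,-18,1]
    - [195,-45,0,0,0,-22,1]
    - [235,-55,0,0,0,-26,1]
    - [275,-64,0,0,0,-31,1]
    - [313,-73,0,0,0,-35,1]

```text
time: 2.1
position: [529.7, 175.7, 306.4]
tool_rot: [[-0.29, 0.957, 0.0], [0.957, 0.29, -0.0], [-0.0, 0.0, -1.0]]
ft_force: [1.6, 0.5, -0.7]
opening: 87.1
finger_force: 0.0
```

Call:
jog_arm:
  steps:
    - [36,11,0,0,0,-3,1]
    - [70,22,0,0,0,-6,1]
    - [104,33,0,0,0,-9,1]
    - [134,42,0,0,0,-12,1]
    - [158,49,0,0,0,-14,1]
    - [174,55,0,0,0,-15,1]
    - [174,55,0,0,0,-15,1]
    - [174,55,0,0,0,-15,1]

```text
time: 2.77
position: [532.6, 356.7, 305.6]
tool_rot: [[-0.525, 0.851, -0.001], [0.851, 0.525, 0.0], [0.001, -0.001, -1.0]]
ft_force: [-0.3, 0.0, 0.7]
opening: 86.7
finger_force: 0.0
```

```bash
python3 - <<'E'
from h import *
np.set_printoptions(precision=2,suppress=True)
s=robot.get_state();print(s['time'],s['position'],yaw(),s['joint_pos'],proj('wrist',[[541,365,0],[541,365,89],[541,365,149]]))
cv2.imwrite('pics/w1.png',optics.get_image('wrist'))
np.savez('w1.npz',**optics.get_calibration('wrist'))
E
```

```text
2.7667 [532.56 356.67 305.61] 121.6801875889686 [ -4.42  22.46 -47.17  72.48  16.22  91.79 -17.14] [[328.67 151.96]
 [330.28 162.93]
 [331.82 173.31]]
```

View pics/w1.png

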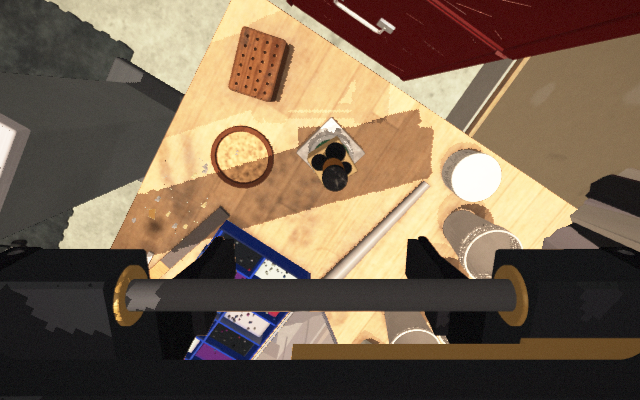

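The wrist view shows the stack at about (333,160), with the vial cap at about (335,178) and the large round nest at (242,157). I'll enlarge the stack.

```bash
python3 - <<'E'
from h import *
im=cv2.imread('pics/w1.png')
cv2.imwrite('pics/w1c.png',cv2.resize(im[105:205,285:385],None,fx=6,fy=6,interpolation=cv2.INTER_CUBIC))
print(ray('wrist',[(242,157)],9), proj('wrist',[robot.get_state()['position']]))
E
```

```text
[[440.57175924 294.46402138   9.        ]] [[320.2352197  232.06813763]]
```

View pics/w1c.png

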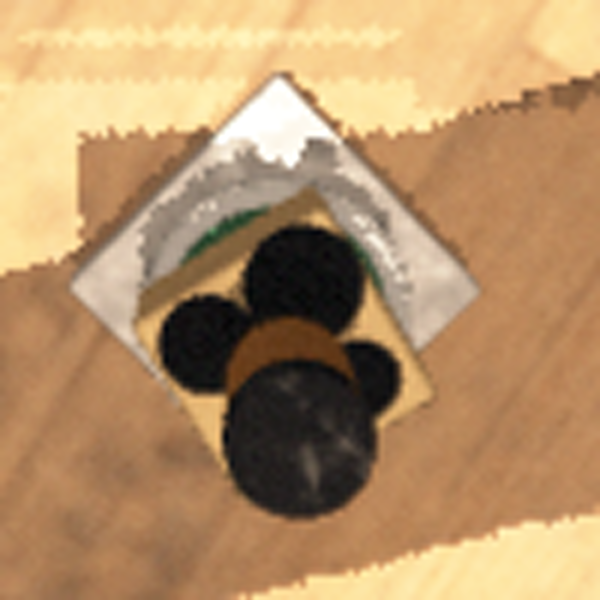

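The crop shows the cap's circle at (300,440). The cube's top corners are about (136,322), (322,213) and (435,397). The block's top corners are (283,73), (70,288) and (480,290).

```bash
python3 - <<'E'
from h import *
np.set_printoptions(precision=1,suppress=True)
A=lambda l:(np.array(l,float)+.5)/6-.5+[285,105]
print('cap',ray('wrist',A([(300,440),(223,440),(377,440)]),149))
q=ray('wrist',A([(136,322),(322,213),(435,397)]),89);print('cube',q,(q[0]+q[2])/2,np.diff(q,axis=0),np.degrees(np.arctan2(*(np.diff(q,axis=0)[:,1::-1].T)))%90)
q=ray('wrist',A([(70,288),(283,73),(480,290)]),20);print('block',q,(q[0]+q[2])/2,np.degrees(np.arctan2(*(np.diff(q,axis=0)[:,1::-1].T)))%90, np.linalg.norm(np.diff(q,axis=0),axis=1))
# side view check
c=proj('side',[[541,364,149],[541,364,101]]);print(c)
plan(542,361,180,121.7)
E
```

```text
cap [[546.8 361.  149. ]
 [535.6 354.1 149. ]
 [558.  367.9 149. ]]
cube [[515.7 354.1  89. ]
 [535.5 391.2  89. ]
 [574.1 372.3  89. ]] [544.9 363.2  89. ] [[ 19.8  37.2   0. ]
 [ 38.6 -18.9   0. ]] [61.9 63.9]
block [[502.5 341.7  20. ]
 [518.6 407.9  20. ]
 [582.8 390.5  20. ]] [542.6 366.1  20. ] [76.3 74.8] [68.1 66.5]
[[303.  285.8]
 [302.7 301.7]]
yaw 121.56 shift [  0.2  10.5 125.8] turn [-0.   0.  -0.1]
```

Call:
jog_arm:
  steps:
    - [-1,4,20,0,0,0,0.7]
    - [-2,9,55,0,0,0,0.6]
    - [-3.4,13,95,0,0,0,0.6]
    - [-3.4,13,132,0,0,0,0.6]
    - [-3.4,13,163,0,0,0,0.6]
    - [-3.4,13,186,0,0,0,0.6]
    - [-3.4,13,198,0,0,0,0.6]
    - [-3.4,13,204,0,0,0,0.6]

```text
time: 3.48
position: [546.4, 357.3, 100.6]
tool_rot: [[-0.522, 0.853, -0.001], [0.853, 0.522, -0.002], [-0.001, -0.002, -1.0]]
ft_force: [-0.1, -0.1, 0.6]
opening: 52.7
finger_force: 0.0
```

```bash
python3 - <<'E'
from h import *
s=robot.get_state();plan(545.5,360.7,101,121.6);print(s['position'],s['opening'],s['ft_force'])
a=optics.get_image('wrist');b=optics.get_image('side')
o=np.vstack([a[130:330,160:480],np.zeros((1,320,3),np.uint8)]);
o=np.hstack([a[100:400,160:480],cv2.resize(b[250:320,260:340],(343,300),interpolation=cv2.INTER_CUBIC)]);cv2.imwrite('pics/w2.png',o)
E
```

```text
yaw 121.43 shift [ 3.3  1.  -0.5] turn [-0.1  0.  -0.2]
[546.35472656 357.31986193 100.55201767] 52.718950376931325 [-0.12202981 -0.12332754  0.55088597]
```

View pics/w2.png

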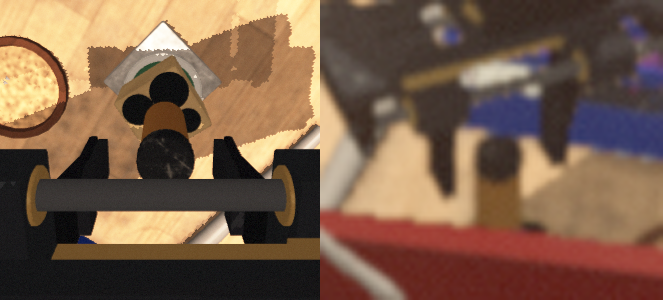

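```bash
python3 - <<'E'
from h import *
s=robot.get_state();p=s['position'];R=s['tool_rot']
P=[p+R@[0,k,0] for k in(-30,0,30)]+[[546.4,357.3,149],[545.5,360.7,149],[545.5,360.7,89]]
P=np.array(P)
print((proj('side',P)-[260,250])*[343/80,300/70]+[320,0]);print(proj('wrist',P)-[160,100])
E
```

```text
[[545.83791316 195.84369624]
 [493.92484382 211.08706979]
 [441.04311767 226.61487262]
 [496.07298073 143.5442483 ]
 [496.79113348 148.2165445 ]
 [495.36267315 232.41406774]]
[[109.4941222  132.09773447]
 [160.24146212 132.09175218]
 [210.99492761 132.08576918]
 [158.06309763 171.01633105]
 [160.23666803 164.40752765]
 [160.31457997 120.58920193]]
```

```bash
python3 - <<'E'
from h import *
a=optics.get_image('wrist')
cv2.imwrite('pics/w3.png',cv2.resize(cv2.convertScaleAbs(a[190:340,230:410],alpha=1.6,beta=20),None,fx=4,fy=4,interpolation=cv2.INTER_CUBIC))
s=robot.get_state();p=s['position'];R=s['tool_rot']
for dz in(0,-19,-40):
  print(dz,(proj('wrist',[p+R@[dx,k,dz] for k in(-26.3,26.3) for dx in (-9.5,9.5)])-[230,190])*4)
E
```

```text
0 [[185.36818399 227.58022907]
 [180.72235934 107.40478813]
 [536.82938504 227.5458519 ]
 [541.39173    107.3552575 ]]
-19 [[168.45692314 284.39847561]
 [162.8664646  154.01305012]
 [553.59331558 284.36800016]
 [559.08794738 153.96470943]]
-40 [[145.54891091 361.36453384]
 [138.53504978 217.5240068 ]
 [576.3023461  361.34135051]
 [583.20244317 217.47904181]]
```

View pics/w3.png

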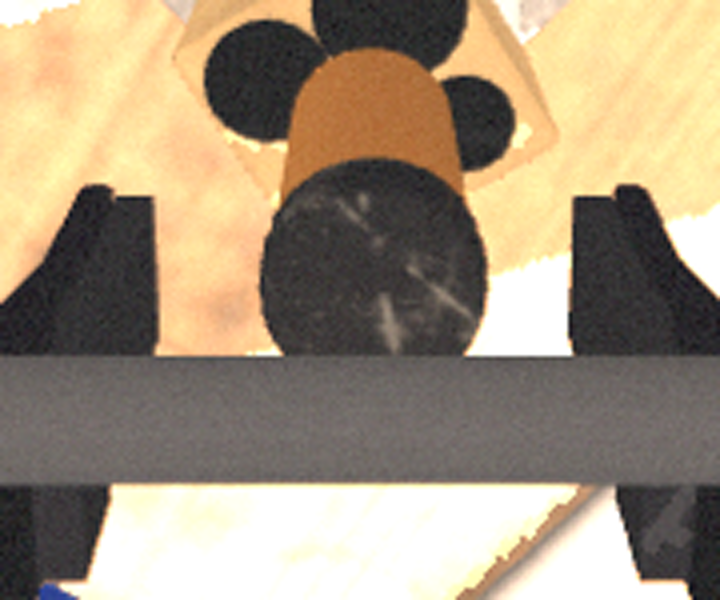

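The wrist crop shows the fingertips at about rows 195–350, symmetric about the vial and higher than the nominal TCP. The fingers seem to retract when open. I'll lower a little, close gently and look again.

Call:
jog_arm:
  steps:
    - [2,0.5,3,0,0,0,0.6]
    - [3.3,1,6,0,0,0,0.6]
    - [3.3,1,7.5,0,0,0,0.5]
    - [3.3,1,7.5,0,0,0,0.4]
    - [3.3,1,7.5,0,0,0,0.35]
    - [3.3,1,7.5,0,0,0,0.3]
    - [3.3,1,7.5,0,0,0,0.25]
    - [3.3,1,7.5,0,0,0,0.15]
  newtons: 12

```text
time: 4.3
position: [545.6, 362.7, 94.7]
tool_rot: [[-0.523, 0.852, 0.0], [0.852, 0.523, 0.0], [0.0, 0.0, -1.0]]
ft_force: [1.0, 0.4, 0.2]
opening: 24.7
finger_force: 12.0
```

```bash
python3 - <<'E'
from h import *
s=robot.get_state();print(s['position'],s['opening'],s['ft_force'],s['finger_force'])
a=optics.get_image('wrist');b=optics.get_image('side')
o=np.hstack([cv2.resize(cv2.convertScaleAbs(a[190:310,240:400],alpha=1.6,beta=20),(440,330)),cv2.resize(b[250:320,265:335],(330,330),interpolation=cv2.INTER_CUBIC)]);cv2.imwrite('pics/w4.png',o)
E
```

```text
[545.6056244  362.70610024  94.70261394] 24.661815517914153 [0.99231136 0.3549868  0.21101572] 11.999601870775223
```

View pics/w4.png

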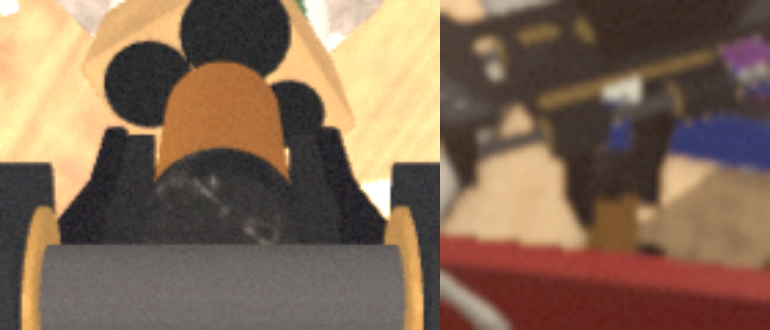

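The vial is gripped at 24.7 mm, which matches the body diameter. The grip is a bit low for the rim clearance, so I'll regrip 4 mm higher.

Call:
jog_arm:
  steps:
    - [0,0,0,0,0,0,0.45]
    - [0,0,0,0,0,0,0.45]
    - [0,0,-2,0,0,0,0.45]
    - [0,0,-4,0,0,0,0.45]
    - [0,0,-4,0,0,0,0.3]
    - [0,0,-4,0,0,0,0.2]
    - [0,0,-4,0,0,0,0.15]
    - [0,0,-4,0,0,0,0.15]
  newtons: 14

```text
time: 5.07
position: [545.5, 362.7, 98.6]
tool_rot: [[-0.523, 0.852, 0.0], [0.852, 0.523, 0.0], [0.0, 0.0, -1.0]]
ft_force: [0.6, -0.1, 0.3]
opening: 24.1
finger_force: 14.0
```

Call:
jog_arm:
  steps:
    - [0,0,-3,0,0,0,0.15]
    - [0,0,-10,0,0,0,0.15]
    - [0,0,-28,0,0,0,0.15]
    - [0,0,-56,0,0,0,0.15]
    - [0,0,-90,0,0,0,0.15]
    - [0,0,-125,0,0,0,0.15]
    - [0,0,-150,0,0,0,0.15]
    - [0,0,-160,0,0,0,0.15]

```text
time: 5.73
position: [546.2, 364.0, 263.9]
tool_rot: [[-0.523, 0.852, 0.005], [0.852, 0.523, 0.003], [0.001, 0.006, -1.0]]
ft_force: [-0.2, 0.1, 0.1]
opening: 24.4
finger_force: 14.0
```

```bash
python3 - <<'E'
from h import *
s=robot.get_state();print(s['position'],s['opening'],s['ft_force'],s['finger_force'],s['joint_pos'])
plan(540,180,300,106.5)
a=optics.get_image('wrist');b=optics.get_image('side')
o=np.hstack([cv2.resize(cv2.convertScaleAbs(a[100:320,200:440],alpha=1.4,beta=20),(440,400)),cv2.resize(b[160:320,240:380],(350,400),interpolation=cv2.INTER_CUBIC)]);cv2.imwrite('pics/w5.png',o)
p=s['position'];R=s['tool_rot']
print((proj('side',[p,p+[0,0,-10],p+[0,0,50]])-[240,160])*2.5+[440,0])
E
```

```text
[546.21216338 363.99775726 263.87817864] 24.38360139013298 [-0.22106958  0.1395257   0.13488031] 13.999004065990448 [ -4.82234733  24.47942813 -46.61076332  74.92128161  17.61198047
  87.49016834 -17.87691882]
yaw 121.55 shift [-153.5 -101.4  -36.8] turn [ 0.3 -0.1 15.1]
[[593.38028682 211.22512053]
 [593.22773373 220.64954757]
 [594.16750085 162.5926033 ]]
```

View pics/w5.png

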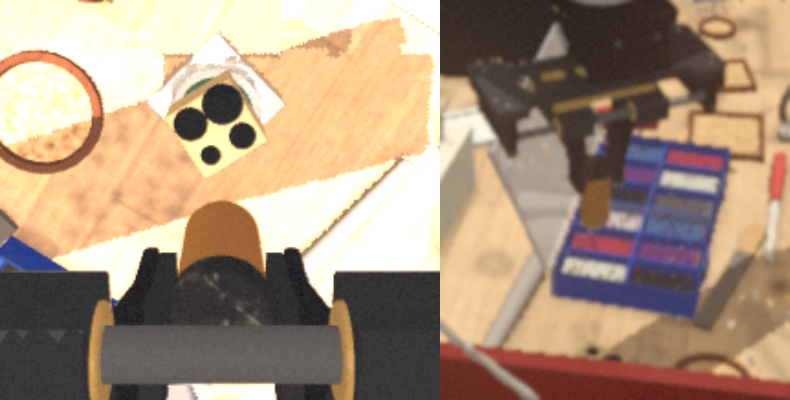

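The vial is held upright and its underside sits where expected. The cube is uncovered now, with top-face corners in the crop near (165,118), (228,72), (267,145) and (210,180).

```bash
python3 - <<'E'
from h import *
np.set_printoptions(precision=1,suppress=True)
A=lambda l:np.array(l,float)/[1.833,1.818]+[200,100]
def rep(l,z):
    q=ray('wrist',A(l),z);d=np.roll(q,-1,0)-q;print(q[:,:2].tolist(),q.mean(0),np.hypot(d[:,0],d[:,1]),np.degrees(np.arctan2(d[:,1],d[:,0]))%90,(q[0]+q[2])/2)
rep([(165,118),(228,72),(267,145),(210,180)],89)
rep([(150,100),(222,33),(285,103)],20)
print(proj('wrist',ray('top',[(416,233)],9)))
E
```

```text
[[514.8331773798317, 354.36512435037525], [531.8851783081697, 395.9511223781033], [573.7545672805675, 371.58603528105215], [556.477431475947, 335.83555883328654]] [544.2 364.4  89. ] [44.9 48.4 39.7 45.6] [67.7 59.8 64.2 66. ] [544.3 363.   89. ]
[[501.53044972348374, 345.95231356244085], [519.8531102664674, 409.78943336920963], [581.0769006401844, 392.2771232018283]] [534.2 382.7  20. ] [66.4 63.7 92.1] [74.  74.  30.2] [541.3 369.1  20. ]
[[ 62.1 510. ]]
```

Call:
jog_arm:
  steps:
    - [-15,-10,-10,0,0,2,0.15]
    - [-45,-30,-20,0,0,5,0.15]
    - [-78,-51,-30,0,0,8,0.15]
    - [-110,-72,-36,0,0,11,0.15]
    - [-140,-92,-36,0,0,14,0.15]
    - [-172,-114,-36,0,0,18,0.15]
    - [-204,-135,-36,0,0,21,0.15]
    - [-234,-155,-36,0,0,24,0.15]

```text
time: 6.5
position: [534.8, 79.4, 292.8]
tool_rot: [[-0.127, 0.992, -0.002], [0.992, 0.127, -0.001], [-0.0, -0.002, -1.0]]
ft_force: [0.4, 1.3, 0.0]
opening: 24.1
finger_force: 14.0
```

```bash
python3 - <<'E'
from h import *
s=robot.get_state();print(s['position'],s['opening'],s['joint_pos']);plan(510,-190,300,70)
E
```

```text
[534.81963044  79.37665753 292.84017599] 24.1322753949189 [ 21.71723264   7.27544239 -38.3215451   88.24047325   4.50782752
  86.18261406  -9.37166096]
yaw 97.32 shift [-264.   -58.9   -7. ] turn [-0.1  0.  27.3]
```

Call:
jog_arm:
  steps:
    - [-37,-8,0,0,0,4,0.15]
    - [-73,-16,0,0,0,8,0.15]
    - [-110,-25,0,0,0,12,0.15]
    - [-146,-33,0,0,0,16,0.15]
    - [-183,-41,0,0,0,20,0.15]
    - [-215,-48,0,0,0,23,0.15]
    - [-242,-54,0,0,0,26,0.15]
    - [-264,-59,0,0,0,27,0.15]

```text
time: 7.17
position: [510.9, -190.0, 293.1]
tool_rot: [[0.338, 0.941, -0.002], [0.941, -0.338, 0.001], [-0.0, -0.002, -1.0]]
ft_force: [0.1, 0.2, 0.2]
opening: 24.3
finger_force: 14.0
```

Call:
jog_arm:
  steps:
    - [-25,6,5,0,0,3,0.15]
    - [-60,14,15,0,0,7,0.15]
    - [-97,23,30,0,0,11,0.15]
    - [-133,31,50,0,0,15,0.15]
    - [-168,40,65,0,0,19,0.15]
    - [-198,47,75,0,0,22,0.15]
    - [-215,50,80,0,0,25,0.15]
    - [-221,51,80,0,0,25,0.15]

```text
time: 7.83
position: [484.1, -415.8, 211.3]
tool_rot: [[0.705, 0.709, -0.004], [0.709, -0.705, 0.002], [-0.001, -0.004, -1.0]]
ft_force: [-0.0, 0.7, 0.3]
opening: 24.1
finger_force: 14.0
```

```bash
cat >> h.py <<'E'
def nestring(c,z=9,box=45):
    "find dark wood near world point c in wrist view: returns contour outer points (world)"
    im=optics.get_image('wrist');h=cv2.cvtColor(im,cv2.COLOR_BGR2HSV)
    return im
E
python3 - <<'E'
from h import *
s=robot.get_state();print(s['position'],s['opening'],s['joint_pos']);plan(482.3,-414.9,30,45)
print(proj('wrist',[[482.3,-414.9,9],[482.3,-414.9,3],s['position']]))
im=optics.get_image('wrist');cv2.imwrite('pics/w6.png',cv2.resize(im[60:320,180:460],(760,706*1))[:600])
np.savez('w6.npz',**optics.get_calibration('wrist'))
E
```

```text
[ 484.1126879  -415.75186429  211.28823021] 24.06322468871209 [ 47.47268617  18.22785484 -13.91941989  83.29686917   4.43283238
  79.24625738 -11.47688077]
yaw 45.14 shift [ -0.4  -1.2 181.3] turn [-0.2  0.1  0.1]
[[318.35250735 168.43582453]
 [318.4002509  167.43796306]
 [318.36556084 233.59237652]]
```

View pics/w6.png

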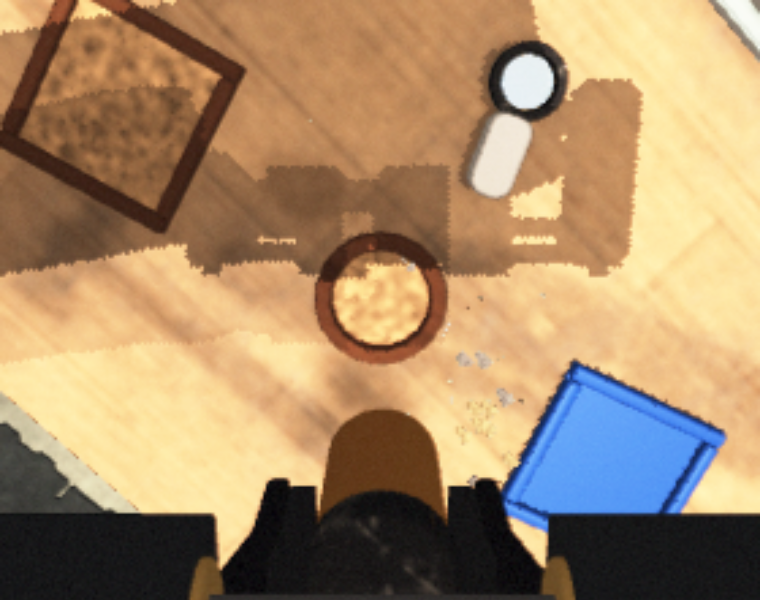

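The small round nest's ring is centred at crop (381,298). The vial body is at column 381, so the two are in line laterally.

```bash
python3 - <<'E'
from h import *
A=lambda l:np.array(l,float)/2.7147+[180,60]
q=ray('wrist',A([(381,298)]),9)[0];print(q)
x=(q+[482.3,-414.9,9])/2;print(x);plan(x[0],x[1],13.8,45)
r=ray('wrist',A([(243,70),(162,232),(3,133)]),9);print('SS',(r[0]+r[2])/2,r,np.degrees(np.arctan2(*(np.diff(r,axis=0)[:,1::-1].T)))%90)
E
```

```text
[ 483.68816821 -417.18574721    9.        ]
[ 482.9940841  -416.04287361    9.        ]
yaw 45.38 shift [-1.900e+00 -1.000e-01  1.987e+02] turn [-0.2  0.   0.4]
SS [ 465.84120057 -287.1251288     9.        ] [[ 509.35068196 -313.03404395    9.        ]
 [ 438.30150983 -333.13494263    9.        ]
 [ 422.33171917 -261.21621366    9.        ]] [15.79702048 12.51958398]
```

Call:
jog_arm:
  steps:
    - [-1,0,15,0,0,0,0.15]
    - [-1.5,0,45,0,0,0,0.15]
    - [-1.5,0,80,0,0,0,0.15]
    - [-1.5,0,115,0,0,0,0.15]
    - [-1.5,0,148,0,0,0,0.15]
    - [-1.5,0,172,0,0,0,0.15]
    - [-1.5,0,183,0,0,0,0.15]
    - [-1.5,0,187,0,0,0,0.15]

```text
time: 8.55
position: [485.5, -411.5, 26.1]
tool_rot: [[0.698, 0.716, -0.002], [0.716, -0.698, 0.002], [0.001, -0.003, -1.0]]
ft_force: [-1.1, -0.2, -0.3]
opening: 24.4
finger_force: 14.0
```

Call:
jog_arm:
  steps:
    - [0,0,2,0,0,0,0.15]
    - [0,0,4,0,0,0,0.15]
    - [0,0,6,0,0,0,0.15]
    - [0,0,8,0,0,0,0.15]
    - [0,0,9,0,0,0,0.15]
    - [0,0,10,0,0,0,0.15]
    - [0,0,10,0,0,0,0.15]
    - [0,0,10,0,0,0,0.15]

```text
time: 9.22
position: [485.4, -413.8, 17.7]
tool_rot: [[0.7, 0.714, 0.0], [0.714, -0.7, -0.0], [0.0, 0.0, -1.0]]
ft_force: [-0.7, -0.6, -0.8]
opening: 24.2
finger_force: 14.0
```

Call:
jog_arm:
  steps:
    - [-1.5,0.5,1,0,0,0,0.15]
    - [-2.5,0.5,2,0,0,0,0.15]
    - [-2.5,0.5,3,0,0,0,0.15]
    - [-2.5,0.5,3.5,0,0,0,0.15]
    - [-2.5,0.5,4,0,0,0,0.15]
    - [-2.5,0.5,4.5,0,0,0,0.15]
    - [-2.5,0.5,4.5,0,0,0,0.15]
    - [-2.5,0.5,4.5,0,0,0,0.15]

```text
time: 9.88
position: [484.1, -415.8, 13.1]
tool_rot: [[0.7, 0.714, 0.0], [0.714, -0.7, 0.0], [0.0, -0.0, -1.0]]
ft_force: [-0.1, 0.3, -0.9]
opening: 24.5
finger_force: 14.0
```

Call:
jog_arm:
  steps:
    - [0,0,0.4,0,0,0,0.15]
    - [0,0,0.8,0,0,0,0.15]
    - [0,0,1.0,0,0,0,0.15]
    - [0,0,1.2,0,0,0,0.15]
    - [0,0,1.4,0,0,0,0.15]
    - [0,0,1.4,0,0,0,0.15]
    - [0,0,1.4,0,0,0,0.15]
    - [0,0,1.4,0,0,0,0.15]

```text
time: 10.55
position: [484.3, -416.0, 12.6]
tool_rot: [[0.7, 0.714, 0.001], [0.714, -0.7, -0.001], [0.0, 0.001, -1.0]]
ft_force: [-1.6, 1.9, 6.9]
opening: 24.3
finger_force: 14.0
```

The vial touched down at the expected height with 7 N. I'll ease off, release and lift.

Call:
jog_arm:
  steps:
    - [0,0,-0.5,0,0,0,0.15]
    - [0,0,-0.7,0,0,0,0.2]
    - [0,0,-0.7,0,0,0,0.27]
    - [0,0,-0.7,0,0,0,0.32]
    - [0,0,-0.7,0,0,0,0.4]
    - [0,0,-0.7,0,0,0,0.5]
    - [0,0,-0.7,0,0,0,0.6]
    - [0,0,-0.7,0,0,0,0.6]

```text
time: 11.22
position: [483.9, -415.8, 12.1]
tool_rot: [[0.7, 0.714, -0.0], [0.714, -0.7, 0.0], [0.0, -0.0, -1.0]]
ft_force: [-0.1, 0.6, -0.8]
opening: 46.3
finger_force: 0.0
```

Call:
jog_arm:
  steps:
    - [0,0,-8,0,0,0,0.6]
    - [0,0,-25,0,0,0,0.6]
    - [0,0,-55,0,0,0,0.7]
    - [0,0,-95,0,0,0,0.8]
    - [0,0,-135,0,0,0,0.8]
    - [0,0,-175,0,0,0,0.8]
    - [0,0,-215,0,0,0,0.8]
    - [0,0,-250,0,0,0,0.8]

```text
time: 11.88
position: [484.0, -415.8, 266.3]
tool_rot: [[0.7, 0.714, 0.002], [0.714, -0.7, -0.001], [0.0, 0.002, -1.0]]
ft_force: [2.5, -0.1, 0.2]
opening: 68.9
finger_force: 0.0
```

```bash
python3 - <<'E'
from h import *
s=robot.get_state();print(s['position'],s['opening'],yaw())
im=optics.get_image('wrist')
q=proj('wrist',[[483.5,-416.5,9],[483.5,-416.5,63],[465.5,-286,9],s['position']]);print(q)
cv2.imwrite('pics/w7.png',im)
plan(510,-100,300,80)
E
```

```text
[ 484.02631667 -415.76450985  266.25095865] 68.92147667698005 45.54887844862913
[[315.43296549 160.30225177]
 [315.34132653 168.07436695]
 [232.05562902  96.77951907]
 [314.36312043 229.76663055]]
yaw 45.55 shift [ 243.2 -204.7  -28.3] turn [  0.7   0.1 -34.5]
```

Call:
jog_arm:
  steps:
    - [25,-21,-10,0,0,-4,0.9]
    - [56,-47,-20,0,0,-9,0.9]
    - [87,-73,-28,0,0,-13,0.9]
    - [118,-99,-28,0,0,-18,0.9]
    - [149,-126,-28,0,0,-22,0.9]
    - [180,-152,-28,0,0,-26,0.9]
    - [211,-178,-28,0,0,-30,0.9]
    - [243,-205,-28,0,0,-34,0.9]

```text
time: 12.6
position: [507.5, -97.2, 290.9]
tool_rot: [[0.178, 0.984, 0.001], [0.984, -0.178, -0.001], [-0.001, 0.001, -1.0]]
ft_force: [1.2, -0.7, 0.3]
opening: 78.2
finger_force: 0.0
```

Call:
jog_arm:
  steps:
    - [39,-3,0,0,0,-4,0.9]
    - [79,-6,0,0,0,-9,0.9]
    - [118,-9,0,0,0,-13,0.9]
    - [158,-12,0,0,0,-18,0.9]
    - [197,-16,0,0,0,-22,0.9]
    - [237,-19,0,0,0,-26,0.9]
    - [276,-22,0,0,0,-31,0.9]
    - [315,-25,0,0,0,-35,0.9]

```text
time: 13.27
position: [540.3, 217.1, 291.0]
tool_rot: [[-0.419, 0.908, 0.001], [0.908, 0.419, -0.0], [-0.001, 0.001, -1.0]]
ft_force: [0.1, -0.4, 0.0]
opening: 78.3
finger_force: 0.0
```

Call:
jog_arm:
  steps:
    - [30,15,0,0,0,-6,0.9]
    - [60,30,10,0,0,-12,0.9]
    - [88,44,20,0,0,-18,0.9]
    - [110,55,30,0,0,-24,0.9]
    - [125,63,40,0,0,-30,0.9]
    - [132,66,45,0,0,-36,0.9]
    - [132,66,45,0,0,-38,0.9]
    - [132,66,45,0,0,-38,0.9]

```text
time: 13.93
position: [545.1, 363.4, 244.9]
tool_rot: [[-0.889, 0.458, -0.001], [0.458, 0.889, -0.0], [0.001, -0.001, -1.0]]
ft_force: [0.1, -0.8, 0.2]
opening: 78.1
finger_force: 0.0
```

```bash
python3 - <<'E'
from h import *
s=robot.get_state();print(s['position'],s['opening'],s['joint_pos'])
im=optics.get_image('wrist');cv2.imwrite('pics/w8raw.png',im);c=proj('wrist',[[544.5,363,89]])[0];print(c)
u,v=int(c[0])-45,int(c[1])-45
np.savez('w8.npz',uv=[u,v],**optics.get_calibration('wrist'))
o=cv2.resize(im[v:v+90,u:u+90],(450,450),interpolation=cv2.INTER_CUBIC)
w=cv2.resize(cv2.imread('pics/w7.png')[60:260,240:390],(340,450))
cv2.imwrite('pics/w8.png',np.hstack([o,w]));plan(544.5,363,150,153.5)
E
```

```text
[545.09479167 363.36233856 244.89332491] 78.1273816037702 [ -1.33016086  26.72089601 -52.22171085  76.3692348   20.80564016
  86.76677955  11.09557801]
[320.6527383  175.10542824]
yaw 152.51 shift [ 0.9 -0.3 95.4] turn [-0. -0. -1.]
```

View pics/w8.png

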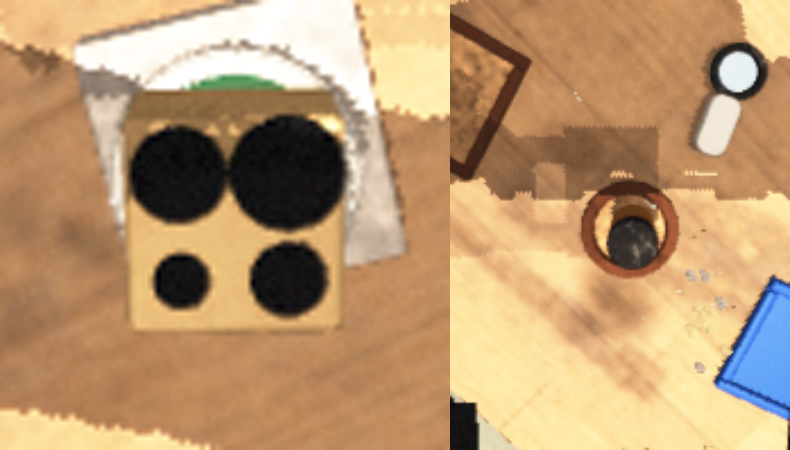

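The vial stands upright inside its nest. The cube's top face is square to the gripper, at crop (128..346, 115..328), about 1 mm off centre.

Call:
jog_arm:
  steps:
    - [1,0.7,15,0,0,0,0.9]
    - [1,0.7,45,0,0,0,0.9]
    - [1,0.7,80,0,0,0,0.9]
    - [1,0.7,115,0,0,0,0.9]
    - [1,0.7,145,0,0,0,0.9]
    - [1,0.7,170,0,0,0,0.9]
    - [1,0.7,185,0,0,0,0.9]
    - [1,0.7,192,0,0,0,0.9]

```text
time: 14.65
position: [544.8, 362.5, 51.6]
tool_rot: [[-0.886, 0.463, -0.002], [0.463, 0.886, -0.002], [0.001, -0.002, -1.0]]
ft_force: [-0.1, -0.4, 0.2]
opening: 78.2
finger_force: 0.0
```

Call:
jog_arm:
  steps:
    - [0,0,0,0,0,0,0.8]
    - [0,0,0,0,0,0,0.7]
    - [0,0,0,0,0,0,0.62]
    - [0,0,0,0,0,0,0.56]
    - [0,0,0,0,0,0,0.5]
    - [0,0,0,0,0,0,0.4]
    - [0,0,0,0,0,0,0.4]
    - [0,0,0,0,0,0,0.4]
  newtons: 40

```text
time: 15.32
position: [545.5, 364.2, 54.1]
tool_rot: [[-0.887, 0.461, 0.001], [0.461, 0.887, 0.001], [-0.001, 0.001, -1.0]]
ft_force: [1.0, -0.0, 4.9]
opening: 44.3
finger_force: 39.9
```

Call:
jog_arm:
  steps:
    - [0,0,-1,0,0,0,0.4]
    - [0,0,-2,0,0,0,0.4]
    - [0,0,-4,0,0,0,0.4]
    - [0,0,-8,0,0,0,0.4]
    - [0,0,-14,0,0,0,0.4]
    - [0,0,-22,0,0,0,0.4]
    - [0,0,-30,0,0,0,0.4]
    - [0,0,-36,0,0,0,0.4]

```text
time: 15.98
position: [545.4, 364.2, 90.9]
tool_rot: [[-0.887, 0.461, 0.001], [0.461, 0.887, 0.001], [-0.0, 0.001, -1.0]]
ft_force: [0.2, 1.1, -4.9]
opening: 44.0
finger_force: 39.9
```

```bash
python3 - <<'E'
from h import *
s=robot.get_state();print(s['position'],s['opening'],s['ft_force'],s['wrist_torque'],s['finger_force'])
cv2.imwrite('pics/w9.png',optics.get_image('wrist'));cv2.imwrite('pics/s9.png',optics.get_image('side'))
E
```

```text
[545.36933537 364.23209543  90.91211635] 44.04395973552128 [ 0.21485276  1.11621788 -4.93082316] [ 0.06127173 -0.15188435  0.01676784] 39.93879675865173
```

Call:
jog_arm:
  steps:
    - [0,0,-20,0,0,0,0.4]
    - [0,0,-50,0,0,0,0.4]
    - [0,0,-85,0,0,0,0.4]
    - [-2,-5,-118,0,0,2,0.4]
    - [-7,-14,-145,0,0,4,0.4]
    - [-14,-28,-168,0,0,7,0.4]
    - [-24,-50,-185,0,0,10,0.4]
    - [-36,-75,-195,0,0,13,0.4]

```text
time: 16.75
position: [542.0, 281.9, 286.7]
tool_rot: [[-0.761, 0.649, 0.002], [0.649, 0.761, 0.002], [-0.0, 0.003, -1.0]]
ft_force: [0.6, -0.1, -5.6]
opening: 44.7
finger_force: 39.9
```

```bash
python3 - <<'E'
from h import *
s=robot.get_state();print(s['position'],s['opening'],s['joint_pos']);plan(520,-20,290,118)
E
```

```text
[541.99670455 281.92573586 286.65686973] 44.65960156218131 [  7.24048373  19.28251615 -50.86617376  79.16181903  14.83179033
  88.28153454   7.14612847]
yaw 139.56 shift [-179.1 -244.    -4. ] turn [ 0.2 -0.  21.6]
```

Call:
jog_arm:
  steps:
    - [-23,-32,-2,0,0,3,0.4]
    - [-46,-63,-4,0,0,6,0.4]
    - [-69,-95,-4,0,0,9,0.4]
    - [-92,-126,-4,0,0,12,0.4]
    - [-115,-157,-4,0,0,15,0.4]
    - [-138,-188,-4,0,0,17,0.4]
    - [-160,-218,-4,0,0,19,0.4]
    - [-179,-244,-4,0,0,21,0.4]

```text
time: 17.42
position: [519.6, -23.9, 288.5]
tool_rot: [[-0.475, 0.88, 0.0], [0.88, 0.475, -0.001], [-0.001, -0.0, -1.0]]
ft_force: [1.2, -0.4, -4.9]
opening: 44.1
finger_force: 39.9
```

Call:
jog_arm:
  steps:
    - [-25,-20,0,0,0,2,0.4]
    - [-55,-46,0,0,0,4,0.4]
    - [-86,-72,15,0,0,6,0.4]
    - [-117,-98,30,0,0,8,0.4]
    - [-148,-124,45,0,0,10,0.4]
    - [-177,-148,60,0,0,12,0.4]
    - [-198,-166,72,0,0,13,0.4]
    - [-208,-175,78,0,0,13,0.4]

```text
time: 18.08
position: [462.9, -292.2, 207.9]
tool_rot: [[-0.262, 0.965, -0.003], [0.965, 0.262, -0.0], [0.001, -0.003, -1.0]]
ft_force: [-0.8, -0.2, -5.3]
opening: 44.5
finger_force: 39.9
```

```bash
python3 - <<'E'
from h import *
np.set_printoptions(precision=1,suppress=True)
im=optics.get_image('wrist')
s=robot.get_state();print(s['position'],s['opening'],s['joint_pos'],yaw())
cv2.imwrite('pics/w10.png',im)
c=proj('wrist',[[465.5,-286,9],s['position']]);print(c)
# dark wood mask near the expected nest
hsv=cv2.cvtColor(im,cv2.COLOR_BGR2HSV);print(hsv[int(c[0][1]),int(c[0][0])])
g=(hsv[...,2]<110)&(hsv[...,1]>90)&(hsv[...,0]<20)
cv2.imwrite('pics/m10.png',np.uint8(g)*255)
n,l,st,ct=cv2.connectedComponentsWithStats(np.uint8(g))
for i in range(1,n):
    if st[i,4]>150: print(st[i],ct[i])
plan(465.5,-286,60,105.5)
E
```

```text
[ 462.4 -293.   207.3] 43.90579877180526 [ 51.    8.7 -25.9  95.9   4.   76.6  39.6] 105.15465502046683
[[325.  163.1]
 [319.7 232.2]]
[ 14 137 227]
[ 278    0  112   99 1827] [324.8  54.3]
[ 288  109   69   80 1258] [322.8 145.4]
[205 265  20  62 276] [214.  298.2]
[190 337 388  23 712] [427.8 353.7]
yaw 105.15 shift [  5.7   5.4 147.2] turn [-0.2 -0.1 -0.3]
```

```bash
python3 - <<'E'
from h import *
np.set_printoptions(precision=1,suppress=True)
im=cv2.imread('pics/w10.png');hsv=cv2.cvtColor(im,cv2.COLOR_BGR2HSV)
g=np.uint8((hsv[...,2]<110)&(hsv[...,1]>90)&(hsv[...,0]<20));n,l,st,ct=cv2.connectedComponentsWithStats(g)
k=[i for i in range(1,n) if st[i,0]==288 and st[i,1]==109][0];m=l==k
L=[(np.where(m[r])[0].min(),r) for r in range(115,165)];R=[(np.where(m[r])[0].max()+1,r) for r in range(115,165)]
T=[(c,np.where(m[:,c])[0].min()) for c in range(295,350)]
a=[]
for P in(L,R,T):
    w=ray('wrist',np.array(P,float)-[0.5,0.5],9)[:,:2].astype(np.float32);vx,vy,x0,y0=cv2.fitLine(w,cv2.DIST_HUBER,0,.01,.01).ravel();a.append((np.array([x0,y0]),np.array([vx,vy])));print(np.degrees(np.arctan2(vy,vx))%90,x0,y0)
th=np.radians(np.mean([ (np.degrees(np.arctan2(v[1],v[0]))%90) for _,v in a]));print('ang',np.degrees(th))
u=np.array([np.cos(th+np.pi/2),np.sin(th+np.pi/2)]);w=np.array([np.cos(th),np.sin(th)])  # u~tool x (yaw 105), w across
cw=((a[0][0]@w)+(a[1][0]@w))/2;print('width',abs((a[0][0]-a[1][0])@w))
cu=a[2][0]@u-38;c=u*cu+w*cw;print('centre',c);plan(c[0],c[1],60,np.degrees(th)+90)
# in-hand cube bottom edge not visible
E
```

```text
47.696747 439.64343 -259.97253
38.71363 483.7364 -250.51038
19.60999 444.927 -251.21327
ang 35.340122
width 41.441254
centre [ 476.2 -275.6]
yaw 105.15 shift [ 12.9  18.4 147.2] turn [ -0.2  -0.1 -20.2]
```

Call:
jog_arm:
  steps:
    - [2,1,15,0,0,0,0.4]
    - [4,2,40,0,0,0,0.4]
    - [6.3,3.4,72,0,0,0,0.4]
    - [6.3,3.4,104,0,0,0,0.4]
    - [6.3,3.4,132,0,0,0,0.4]
    - [6.3,3.4,152,0,0,0,0.4]
    - [6.3,3.4,163,0,0,0,0.4]
    - [6.3,3.4,167,0,0,0,0.4]

```text
time: 18.8
position: [466.9, -279.2, 41.8]
tool_rot: [[-0.269, 0.963, -0.002], [0.963, 0.269, 0.002], [0.002, -0.002, -1.0]]
ft_force: [-0.2, 0.4, -4.9]
opening: 44.2
finger_force: 39.9
```

Call:
jog_arm:
  steps:
    - [0,0,4,0,0,0,0.4]
    - [0,0,8,0,0,0,0.4]
    - [0,0,11,0,0,0,0.4]
    - [0,0,14,0,0,0,0.4]
    - [0,0,16,0,0,0,0.4]
    - [0,0,17,0,0,0,0.4]
    - [0,0,17,0,0,0,0.4]
    - [0,0,17,0,0,0,0.4]

```text
time: 19.47
position: [467.7, -280.5, 26.5]
tool_rot: [[-0.268, 0.963, 0.0], [0.963, 0.268, -0.0], [-0.0, 0.0, -1.0]]
ft_force: [-0.7, -0.0, -5.4]
opening: 44.1
finger_force: 39.9
```

```bash
python3 - <<'E'
from h import *
s=robot.get_state();print(s['position'],s['opening'],s['ft_force']);plan(464,-286,13,105.5)
E
```

```text
[ 467.71033997 -280.51245443   26.54947   ] 44.145606871346736 [-0.69505358 -0.02016829 -5.3860303 ]
yaw 105.55 shift [-4.3 -5.  13.5] turn [0. 0. 0.]
```

Call:
jog_arm:
  steps:
    - [-2,-2,0,0,0,0,0.4]
    - [-4,-4,0,0,0,0,0.4]
    - [-4.3,-5,2,0,0,0,0.4]
    - [-4.3,-5,4,0,0,0,0.4]
    - [-4.3,-5,6,0,0,0,0.4]
    - [-4.3,-5,8,0,0,0,0.4]
    - [-4.3,-5,10,0,0,0,0.4]
    - [-4.3,-5,10,0,0,0,0.4]

```text
time: 20.13
position: [463.7, -285.6, 15.8]
tool_rot: [[-0.268, 0.963, -0.001], [0.963, 0.268, 0.001], [0.001, -0.0, -1.0]]
ft_force: [0.1, -0.8, -5.0]
opening: 44.1
finger_force: 39.9
```

```bash
python3 - <<'E'
from h import *
s=robot.get_state();print(s['position'],s['opening'],s['ft_force']);plan(464,-286,13,105.5)
E
```

```text
[ 463.69938961 -285.64109185   15.80964413] 44.076947247688985 [ 0.09585277 -0.82790496 -5.00601631]
yaw 105.55 shift [-0.4  0.2  2.8] turn [-0.  -0.   0.1]
```

Call:
jog_arm:
  steps:
    - [0,0,0.5,0,0,0,0.4]
    - [0,0,1,0,0,0,0.4]
    - [0,0,1.5,0,0,0,0.4]
    - [0,0,2,0,0,0,0.4]
    - [0,0,2.5,0,0,0,0.4]
    - [0,0,2.8,0,0,0,0.4]
    - [0,0,2.8,0,0,0,0.4]
    - [0,0,2.8,0,0,0,0.4]

```text
time: 20.8
position: [463.9, -285.9, 13.6]
tool_rot: [[-0.268, 0.963, -0.0], [0.963, 0.268, 0.0], [0.0, -0.0, -1.0]]
ft_force: [0.5, 0.1, -5.5]
opening: 44.2
finger_force: 39.9
```

Call:
jog_arm:
  steps:
    - [0,0,0.3,0,0,0,0.4]
    - [0,0,0.6,0,0,0,0.4]
    - [0,0,0.8,0,0,0,0.4]
    - [0,0,1.0,0,0,0,0.4]
    - [0,0,1.0,0,0,0,0.4]
    - [0,0,1.0,0,0,0,0.4]
    - [0,0,1.0,0,0,0,0.4]
    - [0,0,1.0,0,0,0,0.4]

```text
time: 21.47
position: [464.0, -286.0, 13.2]
tool_rot: [[-0.268, 0.963, 0.0], [0.963, 0.268, -0.0], [-0.0, 0.0, -1.0]]
ft_force: [-3.6, 0.8, 5.0]
opening: 43.9
finger_force: 39.9
```

Call:
jog_arm:
  steps:
    - [0,0,-0.3,0,0,0,0.48]
    - [0,0,-0.3,0,0,0,0.54]
    - [0,0,-0.3,0,0,0,0.6]
    - [0,0,-0.3,0,0,0,0.66]
    - [0,0,-0.3,0,0,0,0.72]
    - [0,0,-0.3,0,0,0,0.78]
    - [0,0,-0.3,0,0,0,0.8]
    - [0,0,-0.3,0,0,0,0.8]

```text
time: 22.13
position: [464.0, -285.9, 12.8]
tool_rot: [[-0.268, 0.963, 0.0], [0.963, 0.268, 0.0], [0.0, 0.0, -1.0]]
ft_force: [0.3, 0.2, 0.1]
opening: 68.3
finger_force: 0.0
```

Call:
jog_arm:
  steps:
    - [0,0,-8,0,0,0,0.85]
    - [0,0,-25,0,0,0,0.95]
    - [0,0,-55,0,0,0,0.95]
    - [0,0,-95,0,0,0,0.95]
    - [0,0,-135,0,0,0,0.95]
    - [0,0,-175,0,0,0,0.95]
    - [0,0,-215,0,0,0,0.95]
    - [0,0,-250,0,0,0,0.95]

```text
time: 22.8
position: [464.0, -285.7, 266.6]
tool_rot: [[-0.268, 0.963, 0.002], [0.963, 0.268, -0.001], [-0.002, 0.001, -1.0]]
ft_force: [0.9, -0.7, 0.0]
opening: 82.7
finger_force: 0.0
```

```bash
python3 - <<'E'
from h import *
s=robot.get_state();print(s['position'],s['opening'],s['ft_force'])
cv2.imwrite('pics/w11.png',optics.get_image('wrist'));print(proj('wrist',[[464,-286,9],[464,-286,48]]))
s=robot.get_state();print(s['position']);plan(520,-10,290,105)
E
```

```text
[ 463.96936258 -285.70961969  266.58762688] 82.72164831428135 [ 0.86520507 -0.70712835  0.02334466]
[[317.19050793 155.71502624]
 [317.12621001 161.05292867]]
[ 466.29660736 -286.85747992  273.47590009]
yaw 105.56 shift [252.2 126.1 -17.7] turn [0.4 0.5 0.6]
```

Call:
jog_arm:
  steps:
    - [25,12,-5,0,0,0,0.95]
    - [58,29,-10,0,0,0,0.95]
    - [92,46,-17,0,0,0,0.95]
    - [126,63,-17,0,0,0,0.95]
    - [160,80,-17,0,0,0,0.95]
    - [192,96,-17,0,0,0,0.95]
    - [222,111,-17,0,0,0,0.95]
    - [252,126,-17,0,0,0,0.95]

```text
time: 23.52
position: [517.7, -7.4, 280.6]
tool_rot: [[-0.268, 0.963, 0.001], [0.963, 0.268, -0.001], [-0.001, 0.001, -1.0]]
ft_force: [0.7, -0.4, 0.7]
opening: 82.4
finger_force: 0.0
```

Call:
jog_arm:
  steps:
    - [37,13,0,0,0,-2,0.95]
    - [74,26,0,0,0,-4,0.95]
    - [111,39,0,0,0,-6,0.95]
    - [148,52,0,0,0,-8,0.95]
    - [185,65,0,0,0,-10,0.95]
    - [222,77,0,0,0,-12,0.95]
    - [258,90,0,0,0,-14,0.95]
    - [293,102,0,0,0,-16,0.95]

```text
time: 24.18
position: [537.3, 302.1, 280.5]
tool_rot: [[-0.524, 0.852, 0.001], [0.852, 0.524, 0.0], [-0.0, 0.001, -1.0]]
ft_force: [0.3, -0.1, 0.2]
opening: 82.9
finger_force: 0.0
```

Call:
jog_arm:
  steps:
    - [20,12,5,0,0,0,0.95]
    - [38,23,15,0,0,0,0.95]
    - [50,30,30,0,0,0,0.95]
    - [56,33,45,0,0,0,0.95]
    - [56,33,58,0,0,0,0.95]
    - [56,33,67,0,0,0,0.95]
    - [56,33,70,0,0,0,0.95]
    - [56,33,70,0,0,0,0.95]

```text
time: 24.85
position: [536.9, 363.3, 209.2]
tool_rot: [[-0.521, 0.853, -0.001], [0.853, 0.521, -0.001], [-0.001, -0.001, -1.0]]
ft_force: [0.6, 0.5, 0.3]
opening: 82.7
finger_force: 0.0
```

```bash
python3 - <<'E'
from h import *
s=robot.get_state();print(s['position'],s['opening'],s['joint_pos'])
im=optics.get_image('wrist');cv2.imwrite('pics/w12raw.png',im);c=proj('wrist',[[542.5,365,44]])[0];print(c,proj('wrist',[[438.5,294.2,9]]))
u,v=int(c[0])-55,int(c[1])-55;print(u,v)
o=cv2.resize(im[v:v+110,u:u+110],(495,495),interpolation=cv2.INTER_CUBIC)
w=cv2.resize(cv2.imread('pics/w11.png')[90:240,270:370],(300,450));w=cv2.copyMakeBorder(w,0,45,0,0,cv2.BORDER_CONSTANT)
cv2.imwrite('pics/w12.png',np.hstack([o,w]))
E
```

```text
[536.86831933 363.33957677 209.20957002] 82.67000545136946 [ -1.52768201  26.39002926 -50.96440459  80.67338996  20.40397058
  82.55093945 -20.73708908]
[325.36009096 175.4967739 ] [[215.81444625 174.30539743]]
270 120
```

View pics/w12.png

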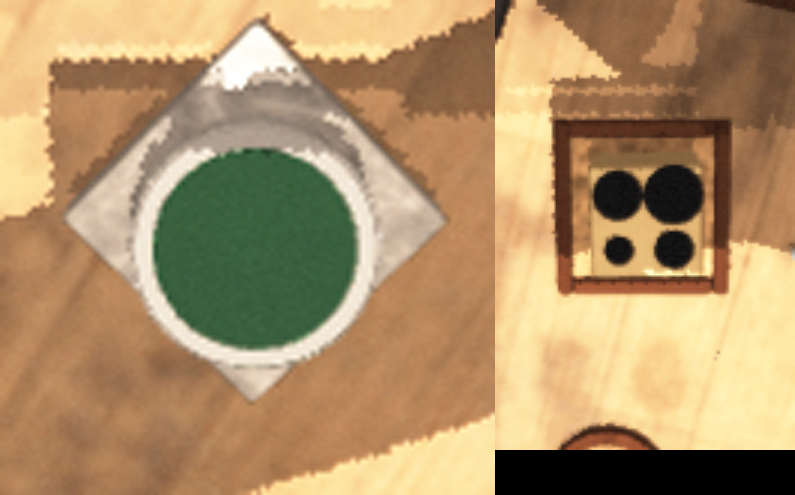

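The cube sits inside the small square nest. The tin's green disc is centred at crop (255.5,249). The block's corners are (262,18), (447,220), (252,402) and (66,216).

```bash
python3 - <<'E'
from h import *
np.set_printoptions(precision=1,suppress=True)
A=lambda l:(np.array(l,float)+.5)/4.5-.5+[270,120]
t=ray('wrist',A([(255.5,249),(153,249),(358,249)]),44);print('tin',t)
q=ray('wrist',A([(66,216),(262,18),(447,220),(252,402)]),20);d=np.roll(q,-1,0)-q
print('block',q[:,:2],q.mean(0),np.hypot(d[:,0],d[:,1]),np.degrees(np.arctan2(d[:,1],d[:,0]))%90)
h=cv2.cvtColor(cv2.imread('pics/w12raw.png'),cv2.COLOR_BGR2HSV)
g=(h[...,2]<120)&(h[...,1]>90)&(h[...,0]<20);g[:,:165]=0;g[:,265:]=0;g[:125]=0;g[225:]=0
ys,xs=np.where(g);n,l,st,ct=cv2.connectedComponentsWithStats(np.uint8(g));i=st[1:,4].argmax()+1;print(st[i],ct[i]);x,y,w,hh=st[i,:4]
print('LR',ray('wrist',[(x+w/2-.5,y+hh/2-.5)],9))
plan(t[0,0],t[0,1],28,121.5)
E
```

```text
tin [[543.1 366.1  44. ]
 [522.7 353.6  44. ]
 [563.5 378.5  44. ]]
block [[501.8 344.5]
 [517.9 410.6]
 [582.8 392.8]
 [566.4 327.4]] [542.2 368.8  20. ] [68.  67.2 67.4 66.8] [76.3 74.7 76.  75.2]
[184 135  73  76 790] [223.7 186.9]
LR [[441.7 298.6   9. ]]
yaw 121.44 shift [ -1.1   6.3 182.1] turn [ 0.   0.  -0.1]
```

Call:
jog_arm:
  steps:
    - [-0.5,3,15,0,0,0,0.95]
    - [-1,6.3,45,0,0,0,0.95]
    - [-1,6.3,80,0,0,0,0.95]
    - [-1,6.3,115,0,0,0,0.95]
    - [-1,6.3,142,0,0,0,0.95]
    - [-1,6.3,160,0,0,0,0.95]
    - [-1,6.3,168,0,0,0,0.95]
    - [-1,6.3,170,0,0,0,0.95]

```text
time: 25.57
position: [542.0, 366.8, 38.5]
tool_rot: [[-0.523, 0.853, -0.002], [0.853, 0.523, -0.001], [-0.0, -0.002, -1.0]]
ft_force: [0.5, -0.3, 0.5]
opening: 82.8
finger_force: 0.0
```

Call:
jog_arm:
  steps:
    - [0,0,3,0,0,0,0.95]
    - [0,0,6,0,0,0,0.95]
    - [0,0,8,0,0,0,0.95]
    - [0,0,10,0,0,0,0.95]
    - [0,0,11,0,0,0,0.95]
    - [0,0,12,0,0,0,0.9]
    - [0,0,12,0,0,0,0.85]
    - [0,0,12,0,0,0,0.85]

```text
time: 26.23
position: [542.3, 367.7, 28.0]
tool_rot: [[-0.523, 0.852, 0.0], [0.852, 0.523, 0.0], [0.0, 0.0, -1.0]]
ft_force: [-1.0, 0.2, 0.2]
opening: 75.9
finger_force: 0.0
```

```bash
python3 - <<'E'
from h import *
s=robot.get_state();print(s['position'],s['opening'],s['ft_force']);plan(543.1,366.1,27.5,121.5)
E
```

```text
[542.29034764 367.71627701  28.0025581 ] 75.86116647958295 [-1.03308358  0.18016645  0.16678331]
yaw 121.55 shift [-1.8 -0.2  0.5] turn [ 0. -0.  0.]
```

Alignment is within 2 mm, so I'll close gently.

Call:
jog_arm:
  steps:
    - [-1.8,0,0,0,0,0,0.85]
    - [-1.8,0,0,0,0,0,0.8]
    - [-1.8,0,0,0,0,0,0.76]
    - [-1.8,0,0,0,0,0,0.73]
    - [-1.8,0,0,0,0,0,0.7]
    - [-1.8,0,0,0,0,0,0.67]
    - [-1.8,0,0,0,0,0,0.62]
    - [-1.8,0,0,0,0,0,0.62]
  newtons: 20

```text
time: 26.9
position: [543.1, 366.2, 27.9]
tool_rot: [[-0.523, 0.852, -0.0], [0.852, 0.523, 0.0], [0.0, 0.0, -1.0]]
ft_force: [-0.2, -0.1, 0.9]
opening: 55.4
finger_force: 0.0
```

The fingers closed to 55 mm without touching, so the tips sit higher than the nominal TCP and are above the tin's top. I'll feel for the tin's top in small steps to calibrate that offset.

Call:
jog_arm:
  steps:
    - [0,0,0.4,0,0,0,0.62]
    - [0,0,0.8,0,0,0,0.62]
    - [0,0,1.2,0,0,0,0.62]
    - [0,0,1.6,0,0,0,0.62]
    - [0,0,2,0,0,0,0.62]
    - [0,0,2,0,0,0,0.62]
    - [0,0,2,0,0,0,0.62]
    - [0,0,2,0,0,0,0.62]

```text
time: 27.57
position: [543.2, 366.2, 25.9]
tool_rot: [[-0.523, 0.852, 0.0], [0.852, 0.523, 0.0], [0.0, 0.0, -1.0]]
ft_force: [-0.2, -0.3, 0.3]
opening: 53.7
finger_force: 0.0
```

```bash
python3 - <<'E'
from h import *
s=robot.get_state();print(s['position'],s['opening'],s['ft_force'],s['finger_force'])
im=optics.get_image('wrist');cv2.imwrite('pics/w13.png',im);cv2.imwrite('pics/s13.png',optics.get_image('side'))
o=cv2.resize(cv2.convertScaleAbs(im[180:330,220:420],alpha=1.6,beta=20),(800,600),interpolation=cv2.INTER_CUBIC);cv2.imwrite('pics/w13c.png',o)
p=s['position'];R=s['tool_rot']
for dz in(0,-20,-30):print((proj('wrist',[p+R@[dx,k,dz] for k in(-27.5,27.5) for dx in(-9.5,9.5)])-[220,180])*4)
print((proj('wrist',[[543.1,366.1,44]])-[220,180])*4)
E
```

```text
[543.20258411 366.16435205  25.92857529] 53.72392372734695 [-0.20854602 -0.27803526  0.26825314] 0.0
[[217.28403228 267.55887415]
 [212.42723472 147.38587598]
 [584.77160736 267.52124685]
 [589.54237012 147.3330573 ]]
[[198.57666236 327.66583157]
 [192.67215615 196.69858656]
 [603.31502648 327.63201556]
 [609.11991723 196.64669583]]
[[187.72492608 362.53256343]
 [181.16438519 225.42433303]
 [614.07185695 362.50160156]
 [620.52449467 225.3735433 ]]
[[400.02963634 257.31662344]]
```

View pics/w13c.png

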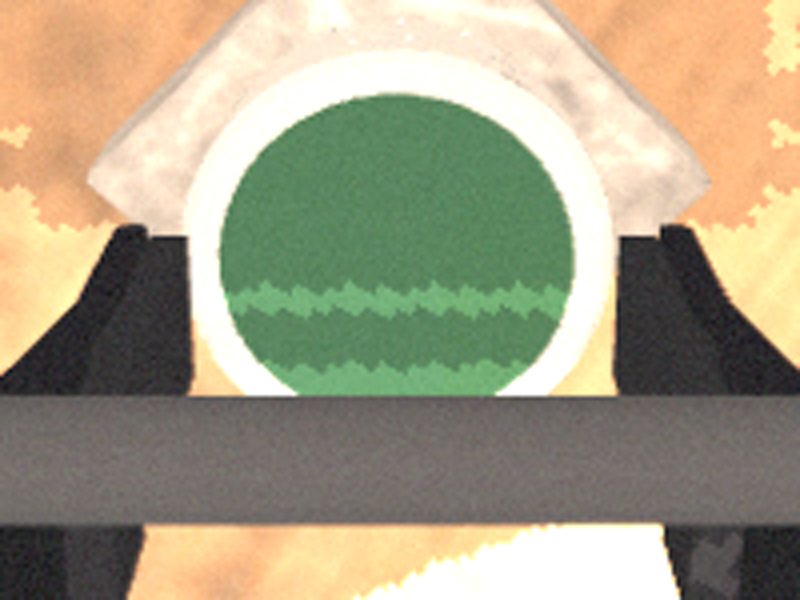

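The view shows the tips just outside the tin's rim (inner faces at columns 190 and 617, top row 235), about 28–30 mm above the nominal TCP. Going down to TCP z = 4 with the fingers open keeps the tips clear of the block. Then I'll close.

Call:
jog_arm:
  steps:
    - [0,0,0,0,0,0,0.85]
    - [0,0,0,0,0,0,0.85]
    - [0,0,0,0,0,0,0.85]
    - [0,0,5,0,0,0,0.85]
    - [0,0,11,0,0,0,0.85]
    - [0,0,16,0,0,0,0.85]
    - [0,0,20,0,0,0,0.85]
    - [0,0,21,0,0,0,0.85]

```text
time: 28.33
position: [542.7, 365.7, 3.6]
tool_rot: [[-0.523, 0.852, -0.001], [0.852, 0.523, -0.001], [0.0, -0.002, -1.0]]
ft_force: [0.2, -0.6, -0.2]
opening: 73.8
finger_force: 0.0
```

Call:
jog_arm:
  steps:
    - [0,0,0.5,0,0,0,0.85]
    - [0,0,0.5,0,0,0,0.8]
    - [0,0,0.5,0,0,0,0.76]
    - [0,0,0.5,0,0,0,0.73]
    - [0,0,0.5,0,0,0,0.7]
    - [0,0,0.5,0,0,0,0.67]
    - [0,0,0.5,0,0,0,0.62]
    - [0,0,0.5,0,0,0,0.62]

```text
time: 29.0
position: [543.1, 366.1, 4.5]
tool_rot: [[-0.523, 0.852, -0.0], [0.852, 0.523, -0.0], [-0.0, -0.0, -1.0]]
ft_force: [-0.9, -0.8, 1.8]
opening: 56.9
finger_force: 20.0
```

Call:
jog_arm:
  steps:
    - [0,0,0,0,0,0,0.6]
    - [0,0,0,0,0,0,0.6]
    - [0,0,-1,0,0,0,0.6]
    - [0,0,-2,0,0,0,0.6]
    - [0,0,-4,0,0,0,0.6]
    - [0,0,-8,0,0,0,0.6]
    - [0,0,-14,0,0,0,0.6]
    - [0,0,-20,0,0,0,0.6]
  newtons: 30

```text
time: 29.67
position: [543.2, 366.2, 25.0]
tool_rot: [[-0.523, 0.852, -0.0], [0.852, 0.523, 0.0], [0.0, 0.0, -1.0]]
ft_force: [-0.6, 0.7, -0.7]
opening: 56.6
finger_force: 30.0
```

Call:
jog_arm:
  steps:
    - [0,0,-6,0,0,0,0.6]
    - [0,0,-16,0,0,0,0.6]
    - [0,0,-30,0,0,0,0.6]
    - [0,0,-46,0,0,0,0.6]
    - [0,0,-60,0,0,0,0.6]
    - [0,0,-70,0,0,0,0.6]
    - [0,0,-75,0,0,0,0.6]
    - [0,0,-75,0,0,0,0.6]

```text
time: 30.33
position: [543.8, 366.6, 101.1]
tool_rot: [[-0.523, 0.852, 0.002], [0.852, 0.523, 0.001], [-0.0, 0.002, -1.0]]
ft_force: [0.6, 0.0, -2.3]
opening: 56.6
finger_force: 30.0
```

```bash
python3 - <<'E'
from h import *
s=robot.get_state();print(s['position'],s['opening'],s['ft_force'],s['finger_force'])
im=optics.get_image('wrist');cv2.imwrite('pics/w14.png',im)
h=cv2.cvtColor(im,cv2.COLOR_BGR2HSV);g=np.uint8((h[...,0]>55)&(h[...,0]<85)&(h[...,1]>80))
n,l,st,ct=cv2.connectedComponentsWithStats(g)
for i in range(1,n):
    if st[i,4]>300: print(st[i],ct[i])
t=s['position']+[0,0,39.5]; print(proj('wrist',[t+[0,0,-24*0]]))
plan(440,295,70,121.5)
# block corners now
w=np.uint8((h[...,1]<70)&(h[...,2]>90));n,l,st,ct=cv2.connectedComponentsWithStats(w)
for i in range(1,n):
    if st[i,4]>800: print('grey',st[i],ct[i])
print(proj('wrist',[[542.3,367.5,20]]))
E
```

```text
[543.82893573 366.60958461 101.06692206] 56.600637943164216 [ 0.63897456  0.03333971 -2.29522192] 29.99963867099723
[ 271  217   99   62 5091] [320.06148104 251.30053035]
[[321.45067094 263.09377271]]
yaw 121.54 shift [  -6.6 -125.4   29.7] turn [0. 0. 0.]
grey [  21    0   87   42 1878] [72.52449414 13.39190628]
grey [ 424   46  134   81 4552] [492.49714411  82.79415641]
grey [ 261  133  119  146 7675] [319.19830619 197.24729642]
grey [ 502  185  113   88 6667] [558.66086696 224.79256037]
[[319.89628101 193.86076493]]
```

```bash
python3 - <<'E'
from h import *
np.set_printoptions(precision=1,suppress=True)
def fit(f,uv,c,name,r=48):
    im=cv2.imread(f);h=cv2.cvtColor(im,cv2.COLOR_BGR2HSV);x,y=map(int,uv)
    g=np.uint8((h[...,2]<150)&(h[...,1]>120)&(h[...,0]<14));m=np.zeros_like(g);cv2.circle(m,(x,y),r,1,-1);g&=m
    n,l,st,ct=cv2.connectedComponentsWithStats(g);i=st[1:,4].argmax()+1
    cs=cv2.findContours(np.uint8(l==i),cv2.RETR_EXTERNAL,cv2.CHAIN_APPROX_NONE)[0][0]
    e=cv2.fitEllipse(cv2.convexHull(cs));print(f,st[i],e,ray(name,[e[0]],9,c))
fit('pics/w1.png',(242,157),dict(np.load('w1.npz')),'wrist',40)
fit('pics/top0.png',(200,246),None,'top',17)
E
```

```text
pics/w1.png [214 126  60  63 662] ((243.3179473876953, 157.46542358398438), (60.20574188232422, 62.068359375), 1.0841515064239502) [[442.5 294.9   9. ]]
pics/top0.png [188 233  26  27 117] ((200.17262268066406, 245.68508911132812), (25.964372634887695, 26.71773910522461), 20.07254981994629) [[439.3 292.7   9. ]]
```

Call:
jog_arm:
  steps:
    - [-1,-12,0,0,0,0,0.6]
    - [-2,-35,0,0,0,0,0.6]
    - [-3,-62,0,0,0,0,0.6]
    - [-5,-88,0,0,0,0,0.6]
    - [-6,-108,5,0,0,0,0.6]
    - [-6.6,-120,15,0,0,0,0.6]
    - [-6.6,-125,25,0,0,0,0.6]
    - [-6.6,-125,30,0,0,0,0.6]

```text
time: 31.05
position: [439.0, 293.7, 67.7]
tool_rot: [[-0.523, 0.852, -0.001], [0.852, 0.523, -0.002], [-0.001, -0.002, -1.0]]
ft_force: [0.3, -0.3, -2.1]
opening: 56.9
finger_force: 30.0
```

Call:
jog_arm:
  steps:
    - [0,0,10,0,0,0,0.6]
    - [0,0,22,0,0,0,0.6]
    - [0,0,34,0,0,0,0.6]
    - [0,0,44,0,0,0,0.6]
    - [0,0,52,0,0,0,0.6]
    - [0,0,58,0,0,0,0.6]
    - [0,0,60,0,0,0,0.6]
    - [0,0,60,0,0,0,0.6]

```text
time: 31.72
position: [439.9, 295.1, 8.9]
tool_rot: [[-0.523, 0.852, -0.001], [0.852, 0.523, -0.0], [0.0, -0.001, -1.0]]
ft_force: [1.2, 0.7, -1.0]
opening: 56.5
finger_force: 30.0
```

```bash
python3 - <<'E'
from h import *
s=robot.get_state();print(s['position'],s['opening'],s['ft_force'],s['joint_pos']);plan(439.7,294.8,-11,121.5)
E
```

```text
[439.87561081 295.12172908   8.89443411] 56.54679785271161 [ 1.22805177  0.66317127 -0.97902184] [  4.87678311  23.68111263 -51.01916192 109.94621275  21.91054248
  56.66958364 -24.57554118]
yaw 121.56 shift [-0.2 -0.3 19.9] turn [-0.  -0.   0.1]
```

Call:
jog_arm:
  steps:
    - [0,0,3,0,0,0,0.6]
    - [0,0,7,0,0,0,0.6]
    - [0,0,11,0,0,0,0.6]
    - [0,0,14,0,0,0,0.6]
    - [0,0,16,0,0,0,0.6]
    - [0,0,17.5,0,0,0,0.6]
    - [0,0,18,0,0,0,0.6]
    - [0,0,18,0,0,0,0.6]

```text
time: 32.38
position: [440.1, 295.1, -8.7]
tool_rot: [[-0.523, 0.852, -0.0], [0.852, 0.523, 0.0], [0.0, -0.0, -1.0]]
ft_force: [0.6, -0.9, -1.6]
opening: 56.7
finger_force: 30.0
```

Call:
jog_arm:
  steps:
    - [0,0,0.5,0,0,0,0.6]
    - [0,0,1,0,0,0,0.6]
    - [0,0,1.5,0,0,0,0.6]
    - [0,0,2,0,0,0,0.6]
    - [0,0,2.3,0,0,0,0.6]
    - [0,0,2.6,0,0,0,0.6]
    - [0,0,2.6,0,0,0,0.6]
    - [0,0,2.6,0,0,0,0.6]

```text
time: 33.05
position: [440.1, 295.1, -11.2]
tool_rot: [[-0.523, 0.852, -0.0], [0.852, 0.523, 0.0], [0.0, -0.0, -1.0]]
ft_force: [0.5, -0.4, -1.4]
opening: 56.2
finger_force: 30.0
```

Call:
jog_arm:
  steps:
    - [0,0,0.4,0,0,0,0.6]
    - [0,0,0.8,0,0,0,0.6]
    - [0,0,1.1,0,0,0,0.6]
    - [0,0,1.4,0,0,0,0.6]
    - [0,0,1.6,0,0,0,0.6]
    - [0,0,1.6,0,0,0,0.6]
    - [0,0,1.6,0,0,0,0.6]
    - [0,0,1.6,0,0,0,0.6]

```text
time: 33.72
position: [440.1, 295.1, -12.6]
tool_rot: [[-0.523, 0.852, 0.0], [0.852, 0.523, -0.0], [-0.0, 0.0, -1.0]]
ft_force: [-1.6, -2.2, 4.9]
opening: 56.9
finger_force: 30.0
```

Call:
jog_arm:
  steps:
    - [0,0,-0.4,0,0,0,0.66]
    - [0,0,-0.4,0,0,0,0.7]
    - [0,0,-0.4,0,0,0,0.74]
    - [0,0,-0.4,0,0,0,0.78]
    - [0,0,-0.4,0,0,0,0.82]
    - [0,0,-0.4,0,0,0,0.85]
    - [0,0,-0.4,0,0,0,0.85]
    - [0,0,-0.4,0,0,0,0.85]

```text
time: 34.38
position: [440.1, 295.1, -12.4]
tool_rot: [[-0.523, 0.852, 0.0], [0.852, 0.523, 0.0], [0.0, 0.0, -1.0]]
ft_force: [-1.2, 0.7, -0.1]
opening: 73.3
finger_force: 0.0
```

Call:
jog_arm:
  steps:
    - [0,0,-8,0,0,0,0.9]
    - [0,0,-25,0,0,0,1]
    - [0,0,-55,0,0,0,1]
    - [0,0,-90,0,0,6,1]
    - [0,0,-125,0,0,12,1]
    - [0,0,-155,0,0,18,1]
    - [0,0,-175,0,0,24,1]
    - [0,0,-185,0,0,30,1]

```text
time: 35.05
position: [440.9, 296.3, 176.5]
tool_rot: [[-0.022, 1.0, 0.004], [1.0, 0.022, 0.002], [0.002, 0.004, -1.0]]
ft_force: [0.1, 0.2, -0.1]
opening: 86.9
finger_force: 0.0
```

```bash
python3 - <<'E'
from h import *
im=optics.get_image('wrist');cv2.imwrite('pics/w15.png',im)
s=robot.get_state();print(s['position'],s['opening'],s['joint_pos'])
h=cv2.cvtColor(im,cv2.COLOR_BGR2HSV);g=np.uint8((h[...,0]>55)&(h[...,0]<85)&(h[...,1]>80))
n,l,st,ct=cv2.connectedComponentsWithStats(g)
for i in range(1,n):
    if st[i,4]>300: print(st[i],ct[i],ray('wrist',[ct[i]],27))
plan(542,367,160,75.5)
E
```

```text
[441.38221772 296.51522983 177.17276679] 86.87302258678704 [  7.38191934  10.90961042 -51.10014569  99.91514428   8.96090678
  73.07211811 -44.95914171]
[ 295  156   47   46 1650] [318.25030303 178.68787879] [[440.67027746 295.43053233  27.        ]]
yaw 90.83 shift [ 69.  101.5  17.9] turn [ 0.3 -0.2 15.3]
```

The tin was left at (441,295), level and centred in its nest. The block is next.

Call:
jog_arm:
  steps:
    - [8,12,0,0,0,3,1]
    - [20,30,0,0,0,6,1]
    - [35,52,0,0,0,9,1]
    - [50,74,0,0,0,12,1]
    - [61,90,5,0,0,15,1]
    - [67,99,10,0,0,15.3,1]
    - [69,101.5,10,0,0,15.3,1]
    - [69,101.5,10,0,0,15.3,1]

```text
time: 35.77
position: [539.0, 366.9, 161.7]
tool_rot: [[0.235, 0.972, -0.002], [0.972, -0.235, -0.0], [-0.001, -0.002, -1.0]]
ft_force: [0.3, 0.1, -0.1]
opening: 87.0
finger_force: 0.0
```

```bash
python3 - <<'E'
from h import *
np.set_printoptions(precision=1,suppress=True)
im=optics.get_image('wrist');cv2.imwrite('pics/w16.png',im)
s=robot.get_state();print(s['position'],s['opening'],s['joint_pos'])
c=proj('wrist',[[542,367,20]])[0];print(c);x,y=map(int,c)
# GrabCut the block
m=np.full(im.shape[:2],cv2.GC_BGD,np.uint8);m[y-50:y+50,x-50:x+50]=cv2.GC_PR_BGD;m[y-33:y+33,x-33:x+33]=cv2.GC_PR_FGD;m[y-22:y+22,x-22:x+22]=cv2.GC_FGD
cv2.grabCut(im,m,None,np.zeros((1,65)),np.zeros((1,65)),6,cv2.GC_INIT_WITH_MASK)
f=np.uint8((m==1)|(m==3));cs=max(cv2.findContours(f,0,2)[0],key=cv2.contourArea)
b=cv2.boxPoints(cv2.minAreaRect(cs));q=ray('wrist',b,20);d=np.roll(q,-1,0)-q
print(b,q.mean(0),np.hypot(d[:,0],d[:,1]),np.degrees(np.arctan2(d[:,1],d[:,0]))%90,cv2.contourArea(cs)/cv2.contourArea(b))
plan(q.mean(0)[0],q.mean(0)[1],0,75.5)
E
```

```text
[538.8 366.7 162.3] 87.21421124462057 [ -5.   26.8 -45.3  84.   19.1  77.2 -65.1]
[322.7 178.2]
[[288. 144.]
 [357. 144.]
 [357. 210.]
 [288. 210.]] [541.9 367.3  20. ] [65.9 66.3 69.6 66.3] [76.4 78.1 76.4 74.9] 0.9776021080368906
yaw 76.41 shift [  1.4   3.  162.3] turn [-0.1  0.   0.9]
```

Call:
jog_arm:
  steps:
    - [0.5,1.5,15,0,0,0.5,1]
    - [1.4,3,42,0,0,0.5,1]
    - [1.4,3,74,0,0,0.5,1]
    - [1.4,3,104,0,0,0.5,1]
    - [1.4,3,130,0,0,0.5,1]
    - [1.4,3,150,0,0,0.5,1]
    - [1.4,3,162,0,0,0.5,1]
    - [1.4,3,166,0,0,0.5,1]

```text
time: 36.48
position: [541.7, 366.0, -5.5]
tool_rot: [[0.246, 0.969, -0.002], [0.969, -0.246, -0.002], [-0.002, -0.002, -1.0]]
ft_force: [0.0, -0.1, -0.0]
opening: 86.8
finger_force: 0.0
```

Call:
jog_arm:
  steps:
    - [0,0,3,0,0,0,1]
    - [0,0,6,0,0,0,1]
    - [0,0,9,0,0,0,1]
    - [0,0,11,0,0,0,1]
    - [0,0,13,0,0,0,1]
    - [0,0,14,0,0,0,1]
    - [0,0,14,0,0,0,1]
    - [0,0,14,0,0,0,1]

```text
time: 37.15
position: [543.0, 367.5, -17.3]
tool_rot: [[0.246, 0.969, 0.0], [0.969, -0.246, 0.0], [0.0, 0.0, -1.0]]
ft_force: [-0.6, -0.2, 0.4]
opening: 86.9
finger_force: 0.0
```

```bash
python3 - <<'E'
from h import *
s=robot.get_state();print(s['position'],s['opening'],s['ft_force']);plan(541.9,367.3,-20,76)
E
```

```text
[543.03567625 367.53762304 -17.28292222] 86.91008978589382 [-0.57422818 -0.18287115  0.41679351]
yaw 75.75 shift [-0.5 -1.   2.7] turn [ 0.  -0.  -0.3]
```

Call:
jog_arm:
  steps:
    - [-0.3,-0.5,1,0,0,0,1]
    - [-0.5,-1,2,0,0,0,1]
    - [-0.5,-1,3,0,0,0,0.95]
    - [-0.5,-1,3,0,0,0,0.9]
    - [-0.5,-1,3,0,0,0,0.86]
    - [-0.5,-1,3,0,0,0,0.82]
    - [-0.5,-1,3,0,0,0,0.78]
    - [-0.5,-1,3,0,0,0,0.72]
  newtons: 50

```text
time: 37.82
position: [541.1, 367.5, -20.4]
tool_rot: [[0.246, 0.969, -0.001], [0.969, -0.246, 0.0], [-0.0, -0.001, -1.0]]
ft_force: [2.3, -2.5, -2.2]
opening: 67.3
finger_force: 48.9
```

Call:
jog_arm:
  steps:
    - [0,0,0,0,0,0,0.72]
    - [0,0,0,0,0,0,0.72]
    - [0,0,0,0,0,0,0.72]
    - [0,0,0,0,0,0,0.72]
    - [0,0,0,0,0,0,0.72]
    - [0,0,0,0,0,0,0.72]
    - [0,0,0,0,0,0,0.72]
    - [0,0,0,0,0,0,0.72]

```text
time: 38.48
position: [541.2, 367.5, -20.4]
tool_rot: [[0.246, 0.969, -0.001], [0.969, -0.246, 0.0], [-0.0, -0.001, -1.0]]
ft_force: [-4.8, 0.5, 2.9]
opening: 67.3
finger_force: 50.0
```

Call:
jog_arm:
  steps:
    - [0,0,0,0,0,0,0.7]
    - [0,0,0,0,0,0,0.7]
    - [0,0,-1,0,0,0,0.7]
    - [0,0,-2,0,0,0,0.7]
    - [0,0,-4,0,0,0,0.7]
    - [0,0,-7,0,0,0,0.7]
    - [0,0,-11,0,0,0,0.7]
    - [0,0,-15,0,0,0,0.7]
  newtons: 60

```text
time: 39.15
position: [542.0, 367.0, -5.2]
tool_rot: [[0.246, 0.969, -0.0], [0.969, -0.246, -0.0], [-0.0, -0.0, -1.0]]
ft_force: [-0.5, 0.4, -7.4]
opening: 67.5
finger_force: 60.0
```

```bash
python3 - <<'E'
from h import *
np.set_printoptions(precision=1,suppress=True)
s=robot.get_state();print(s['position'],s['opening'],s['ft_force'],s['wrist_torque'],s['joint_pos'])
for n in('wrist','side'):cv2.imwrite(f'pics/{n}17.png',optics.get_image(n))
E
```

```text
[542.  367.   -5.2] 67.4841189108236 [-0.5  0.4 -7.4] [ 0.  -0.1  0. ] [ -7.6  35.5 -41.3  92.8  25.9  61.5 -70.4]
```

Call:
jog_arm:
  steps:
    - [0,0,-10,0,0,0,0.7]
    - [0,0,-30,0,0,0,0.7]
    - [0,0,-60,0,0,0,0.7]
    - [0,0,-94,0,0,0,0.7]
    - [0,0,-128,0,0,0,0.7]
    - [0,0,-162,0,0,0,0.7]
    - [-6,1,-194,0,0,0,0.7]
    - [-18,4,-222,0,0,0,0.7]

```text
time: 39.92
position: [540.2, 350.9, 219.8]
tool_rot: [[0.243, 0.97, 0.001], [0.97, -0.243, 0.002], [0.003, 0.0, -1.0]]
ft_force: [0.2, 0.0, -7.2]
opening: 67.6
finger_force: 60.0
```

Call:
jog_arm:
  steps:
    - [-22,4,-8,0,0,0,0.7]
    - [-52,9,-8,0,0,-1,0.7]
    - [-84,16,-8,0,0,-2,0.7]
    - [-117,23,-8,0,0,-3,0.7]
    - [-149,30,-8,0,0,-4,0.7]
    - [-181,36,-8,0,0,-5,0.7]
    - [-208,42,-8,0,0,-6,0.7]
    - [-230,46,-8,0,0,-6,0.7]

```text
time: 40.58
position: [528.8, 111.9, 225.2]
tool_rot: [[0.144, 0.99, 0.0], [0.99, -0.144, -0.001], [-0.001, 0.001, -1.0]]
ft_force: [-0.2, -0.1, -7.8]
opening: 67.1
finger_force: 60.0
```

```bash
python3 - <<'E'
from h import *
s=robot.get_state();print(s['position'],s['opening'],s['ft_force'],s['joint_pos']);plan(455,-143.5,220,93.5)
E
```

```text
[528.83313575 111.87354213 225.15083837] 67.10014702018388 [-0.22797767 -0.07958447 -7.77976893] [ 22.91452852   9.28114329 -43.88737857  94.72333784   6.63126167
  78.63714549 -30.18028179]
yaw 81.73 shift [-263.3  -36.3    5.5] turn [  0.    0.1 -11.8]
```

Call:
jog_arm:
  steps:
    - [-24,-3,0,0,0,-1,0.7]
    - [-58,-8,0,0,0,-2,0.7]
    - [-95,-13,0,0,0,-4,0.7]
    - [-132,-18,0,0,0,-6,0.7]
    - [-169,-23,0,0,0,-8,0.7]
    - [-205,-28,0,0,0,-10,0.7]
    - [-238,-33,0,0,0,-11,0.7]
    - [-263,-36,0,0,0,-11.8,0.7]

```text
time: 41.25
position: [454.3, -143.2, 225.3]
tool_rot: [[-0.061, 0.998, 0.0], [0.998, 0.061, -0.002], [-0.002, -0.0, -1.0]]
ft_force: [0.3, -0.7, -7.8]
opening: 67.2
finger_force: 60.0
```

Call:
jog_arm:
  steps:
    - [0,0,0,0,0,0,0.7]
    - [0,0,0,0,0,0,0.7]
    - [0,0,0,0,0,0,0.7]
    - [0,0,0,0,0,0,0.7]
    - [0,0,0,0,0,0,0.7]
    - [0,0,0,0,0,0,0.7]
    - [0,0,0,0,0,0,0.7]
    - [0,0,0,0,0,0,0.7]

```text
time: 41.92
position: [456.0, -140.2, 224.6]
tool_rot: [[-0.062, 0.998, -0.0], [0.998, 0.062, 0.0], [0.0, -0.0, -1.0]]
ft_force: [0.4, 0.0, -8.0]
opening: 67.4
finger_force: 60.0
```

```bash
python3 - <<'E'
from h import *
np.set_printoptions(precision=1,suppress=True)
s=robot.get_state();print(s['position'],s['opening'],s['ft_force'])
c=optics.get_calibration('wrist')
im=optics.get_image('wrist');cv2.imwrite('pics/w18.png',im)
ctr=np.array([451.6,-143.5])
def corners(ang,half,z,c0): 
    a=np.radians(ang);R=np.array([[np.cos(a),-np.sin(a)],[np.sin(a),np.cos(a)]]);P=(np.array([[-1,-1],[1,-1],[1,1],[-1,1]])*half)@R.T+c0;return np.c_[P,[z]*4]
# score: darkness of rim band over a pose search (rim model 42..49 mm)
h=cv2.cvtColor(im,cv2.COLOR_BGR2HSV).astype(float);wood=((h[...,0]<14)&(h[...,1]>110)&(h[...,2]<150)).astype(np.float32)
def score(x,y,a):
    M=np.zeros(wood.shape,np.uint8);cv2.fillPoly(M,[np.int32(np.round(proj('wrist',corners(a,49,9,[x,y]),c)*16))],1,shift=4)
    cv2.fillPoly(M,[np.int32(np.round(proj('wrist',corners(a,42,9,[x,y]),c)*16))],0,shift=4);M[205:]=0
    return (wood*M).sum()-0.3*M.sum()
best=max((score(ctr[0]+dx,ctr[1]+dy,3.5+da),dx,dy,da) for dx in np.arange(-7,8) for dy in np.arange(-7,8) for da in(-3,-1.5,0,1.5,3));print(best,score(*ctr,3.5),wood[:205].sum())
print(proj('wrist',corners(3.5,49,9,ctr),c))
plan(ctr[0],ctr[1],30,93.5)
E
```

```text
[ 456.  -140.2  224.6] 67.35774843022436 [ 0.4  0.  -8. ]
(np.float64(620.1), np.int64(0), np.int64(-1), 0) 599.3 10302.0
[[276.2 207.2]
 [356.  207.3]
 [358.6 125.8]
 [273.2 125.7]]
yaw 93.57 shift [ -2.9  -4.5 194.6] turn [-0.  -0.   0.1]
```

Call:
jog_arm:
  steps:
    - [-1,-1,12,0,0,0,0.7]
    - [-2,-3,38,0,0,0,0.7]
    - [-3.8,-4.6,72,0,0,0,0.7]
    - [-3.8,-4.6,108,0,0,0,0.7]
    - [-3.8,-4.6,143,0,0,0,0.7]
    - [-3.8,-4.6,174,0,0,0,0.7]
    - [-3.8,-4.6,198,0,0,0,0.7]
    - [-3.8,-4.6,210,0,0,0,0.7]

```text
time: 42.63
position: [448.8, -143.9, 10.6]
tool_rot: [[-0.062, 0.998, -0.004], [0.998, 0.062, 0.002], [0.002, -0.004, -1.0]]
ft_force: [-0.7, -0.7, -7.6]
opening: 67.4
finger_force: 60.0
```

Call:
jog_arm:
  steps:
    - [0,0,3,0,0,0,0.7]
    - [0,0,4,0,0,0,0.7]
    - [0,0,5,0,0,0,0.7]
    - [0,0,5,0,0,0,0.7]
    - [0,0,5,0,0,0,0.7]
    - [0,0,5,0,0,0,0.7]
    - [0,0,5,0,0,0,0.7]
    - [0,0,5,0,0,0,0.7]

```text
time: 43.3
position: [451.8, -144.8, 10.0]
tool_rot: [[-0.062, 0.998, 0.001], [0.998, 0.062, -0.0], [-0.0, 0.001, -1.0]]
ft_force: [-0.2, -0.5, -8.0]
opening: 67.4
finger_force: 60.0
```

```bash
python3 - <<'E'
from h import *
s=robot.get_state();print(s['position'],s['opening'],s['ft_force']);plan(451.6,-144.3,-17.4,93.5)
E
```

```text
[ 451.78226524 -144.7554407     9.96365135] 67.36153309673428 [-0.15811333 -0.45578297 -8.04669011]
yaw 93.54 shift [ 0.5 -0.2 27.4] turn [0. 0. 0.]
```

Call:
jog_arm:
  steps:
    - [0,0,4,0,0,0,0.7]
    - [0,0,9,0,0,0,0.7]
    - [0,0,14,0,0,0,0.7]
    - [0,0,18,0,0,0,0.7]
    - [0,0,21,0,0,0,0.7]
    - [0,0,23,0,0,0,0.7]
    - [0,0,24,0,0,0,0.7]
    - [0,0,24,0,0,0,0.7]

```text
time: 43.97
position: [451.4, -144.5, -14.7]
tool_rot: [[-0.062, 0.998, -0.0], [0.998, 0.062, 0.0], [0.0, -0.0, -1.0]]
ft_force: [0.5, -0.6, -7.9]
opening: 67.5
finger_force: 60.0
```

Call:
jog_arm:
  steps:
    - [0,0,0.5,0,0,0,0.7]
    - [0,0,1,0,0,0,0.7]
    - [0,0,1.5,0,0,0,0.7]
    - [0,0,2,0,0,0,0.7]
    - [0,0,2.4,0,0,0,0.7]
    - [0,0,2.4,0,0,0,0.7]
    - [0,0,2.4,0,0,0,0.7]
    - [0,0,2.4,0,0,0,0.7]

```text
time: 44.63
position: [451.6, -144.6, -16.8]
tool_rot: [[-0.062, 0.998, 0.0], [0.998, 0.062, 0.0], [-0.0, 0.0, -1.0]]
ft_force: [0.3, 0.8, -9.0]
opening: 67.8
finger_force: 60.0
```

Call:
jog_arm:
  steps:
    - [0,0,0.4,0,0,0,0.7]
    - [0,0,0.7,0,0,0,0.7]
    - [0,0,1,0,0,0,0.7]
    - [0,0,1.2,0,0,0,0.7]
    - [0,0,1.2,0,0,0,0.7]
    - [0,0,1.2,0,0,0,0.7]
    - [0,0,1.2,0,0,0,0.7]
    - [0,0,1.2,0,0,0,0.7]

```text
time: 45.3
position: [451.6, -144.6, -17.6]
tool_rot: [[-0.062, 0.998, -0.0], [0.998, 0.062, -0.0], [-0.0, -0.0, -1.0]]
ft_force: [-4.3, 2.1, 6.3]
opening: 67.0
finger_force: 60.0
```

The block is seated at the expected height. I'll release, lift and check.

Call:
jog_arm:
  steps:
    - [0,0,-0.4,0,0,0,0.76]
    - [0,0,-0.4,0,0,0,0.8]
    - [0,0,-0.4,0,0,0,0.84]
    - [0,0,-0.4,0,0,0,0.88]
    - [0,0,-0.4,0,0,0,0.92]
    - [0,0,-0.4,0,0,0,0.96]
    - [0,0,-0.4,0,0,0,1]
    - [0,0,-0.4,0,0,0,1]

```text
time: 45.97
position: [451.6, -144.7, -17.6]
tool_rot: [[-0.062, 0.998, 0.0], [0.998, 0.062, -0.0], [-0.0, 0.0, -1.0]]
ft_force: [0.1, -0.6, -0.5]
opening: 85.4
finger_force: 0.0
```

Call:
jog_arm:
  steps:
    - [0,0,-5,0,0,0,1]
    - [0,0,-18,0,0,0,1]
    - [0,0,-45,0,0,0,1]
    - [0,0,-80,0,0,0,1]
    - [0,0,-120,0,0,0,1]
    - [0,0,-160,0,0,0,1]
    - [0,0,-195,0,0,0,1]
    - [0,0,-220,0,0,0,1]

```text
time: 46.63
position: [452.3, -144.6, 206.4]
tool_rot: [[-0.062, 0.998, 0.003], [0.998, 0.062, -0.002], [-0.002, 0.003, -1.0]]
ft_force: [1.1, 0.6, 0.6]
opening: 87.0
finger_force: 0.0
```

Call:
jog_arm:
  steps:
    - [0,0,0,0,0,0,1]
    - [0,0,0,0,0,0,1]
    - [0,0,0,0,0,0,1]
    - [0,0,0,0,0,0,1]
    - [0,0,0,0,0,0,1]
    - [0,0,0,0,0,0,1]
    - [0,0,0,0,0,0,1]
    - [0,0,0,0,0,0,1]

```text
time: 47.3
position: [451.4, -144.6, 202.0]
tool_rot: [[-0.062, 0.998, -0.001], [0.998, 0.062, 0.0], [0.0, -0.001, -1.0]]
ft_force: [-0.4, 0.9, 0.1]
opening: 87.0
finger_force: 0.0
```

```bash
python3 - <<'E'
from h import *
np.set_printoptions(precision=1,suppress=True)
im=optics.get_image('wrist');cv2.imwrite('pics/w19.png',im);t=optics.get_image('top');cv2.imwrite('pics/top19.png',t)
s=robot.get_state();print(s['time'],s['position'],s['opening'],s['ft_force'])
c=proj('wrist',[[451.6,-144.5,23]])[0];x,y=map(int,c)
m=np.full(im.shape[:2],cv2.GC_BGD,np.uint8);m[y-45:y+45,x-45:x+45]=cv2.GC_PR_BGD;m[y-30:y+30,x-30:x+30]=cv2.GC_PR_FGD;m[y-22:y+22,x-22:x+22]=cv2.GC_FGD
cv2.grabCut(im,m,None,np.zeros((1,65)),np.zeros((1,65)),6,cv2.GC_INIT_WITH_MASK)
cs=max(cv2.findContours(np.uint8((m==1)|(m==3)),0,2)[0],key=cv2.contourArea);b=cv2.boxPoints(cv2.minAreaRect(cs));q=ray('wrist',b,23);d=np.roll(q,-1,0)-q
print('block',q.mean(0),np.hypot(d[:,0],d[:,1]),np.degrees(np.arctan2(d[:,1],d[:,0]))%90,cv2.contourArea(cs)/cv2.contourArea(b))
h=cv2.cvtColor(t,cv2.COLOR_BGR2HSV);g=np.uint8((h[...,0]>55)&(h[...,0]<85)&(h[...,1]>80));g[:, :150]=0;g[:,240:]=0
n,l,st,ct=cv2.connectedComponentsWithStats(g);i=st[1:,4].argmax()+1;print('tin',st[i],ray('top',[ct[i]],27))
# dark vial cap seen from the top camera, expected at z=63
e=proj('top',[[483.8,-416.3,63]])[0];u,v=map(int,e);sub=cv2.cvtColor(t,cv2.COLOR_BGR2GRAY)[v-10:v+11,u-10:u+11]
yy,xx=np.where(sub<60);print('cap',e,len(xx),ray('top',[(xx.mean()+u-10,yy.mean()+v-10)],63) if len(xx) else None)
E
```

```text
47.4 [ 451.5 -144.6  202.2] 86.76732461071799 [ 0.6  0.5 -0. ]
block [ 452.1 -143.7   23. ] [66.6 68.3 70.  68.3] [3.5 5.  3.5 2.1] 0.9463645673323092
tin [192 239  13  14 146] [[439.6 295.3  27. ]]
cap [420.7 232.7] 13 [[ 485.6 -403.7   63. ]]
```

```bash
python3 - <<'E'
from h import *
t=cv2.imread('pics/top19.png');g=cv2.cvtColor(t,cv2.COLOR_BGR2GRAY);print(g[222:246,405:430])
print(proj('top',[[483.8,-416.3,63],[483.8,-416.3,9]]))
E
```

```text
[[217 212 215 214 213 214 216 215 215 205 210 205 197 194 187 181 178 179
  184 188 184 183 186 185 186]
 [211 208 206 204 206 209 215 213 209 197 197 194 194 191 182 178 173 176
  178 186 188 180 177 178 182]
 [205 201 203 200 199 205 208 204 199 184 180 173 173 173 171 172 170 169
  172 173 172 172 170 171 172]
 [213 204 207 206 204 206 208 206 201 128 106 107 104 146 169 174 178 179
  180 178 176 173 177 180 179]
 [208 203 206 205 202 199 137  95 103 108 110 106 107 107 112 117 166 174
  174 176 176 177 175 178 179]
 [206 201 204 205 197 118  82 101 108  90  82 104  89 101 108 109 107 141
  168 171 179 186 181 181 184]
 [204 200 200 201 128  92 103  87 100 148 134 173 146 161 116  81 101 106
  137 174 182 183 181 181 185]
 [201 195 201 197 115 103  95 116 132 105  93  85  64  45  55  63  64  62
  109 168 173 177 180 182 182]
 [204 203 204 119 100 108 110 119 103  74  70  57  57  65  64  70  80  79
   65 129 172 181 186 187 188]
 [210 204 206 125 101 125 101  91  70  69  67  42  66  71  75  71  79  99
   89 114 182 192 194 190 184]
 [216 208 204 122  99 132 105  88  72  66  66  38 
[... 779 characters left out ...]
8 190 193]
 [188 182 179 180 182 147 103  99 104  98  96  78  80  79 101 106 113 123
  160 166 169 175 179 185 188]
 [186 183 181 178 182 181 160 109 107 111 108 105 108 109 109 131 154 161
  160 160 162 164 165 169 172]
 [180 180 180 184 187 187 187 183 182 150 132 107 124 120 128 150 153 153
  155 160 158 159 156 160 166]
 [177 177 178 188 191 185 187 191 192 194 191 184 175 164 157 151 143 142
  145 151 149 148 149 151 161]
 [181 184 188 194 198 193 196 198 204 201 194 188 173 166 156 143 137 131
  133 137 137 141 144 146 155]
 [179 187 194 197 197 197 204 209 207 207 200 192 181 172 159 149 140 131
  131 134 134 142 144 146 154]]
[[420.72468377 232.65494651]
 [416.53229176 232.72692416]]
```

```bash
python3 -c "
from h import *
print(robot.hand_in())"
```

```text
the job is handed in; nothing more can be done
None
```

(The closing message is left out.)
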